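# Put away the washed ware in the ceramics lab

### The job

Put away the washed ware on the ceramics lab bench: stand every small rectangular porcelain dish right way up inside the low grey tray, turning over the ones that were left to drain upside down (terracotta patch showing). Stand the tall measuring cylinder with its foot wholly on the cork coaster, keeping it upright all the time, and hang the white basket by its handle on the steel hook. Leave the two bowls and the jar where they are, and check at the end that nothing has been knocked out of place.

Things in the scene. Friction and masses are not known exactly. Their poses are not given: they have to be found in the camera images.
- dish1: open-topped white porcelain dish 60 mm long (its x), 44 wide (y), 34 high, walls 4, floor 5, 90 g; terracotta unglazed patch under its flat base. Origin: centre of the underside; z towards the open side: z up = right way up (hollow seen from above), z down = upside down (patch seen). 2 or 3 of 4 like dishes are present, over 100 mm apart, long side within 0.5 rad of world x, some upright
- dish2: another dish like dish1, same size and frame
- dish3: another dish like dish1, same size and frame
- dish4: another dish like dish1, same size and frame
- tray: fixed low grey plastic tray, 130 mm (its x) by 280 mm (its y) outside, walls 4 mm thick and 14 mm high, inner floor 4 mm above the bench. Origin: centre of its underside on the bench. Long side roughly along world y
- cylinder: tall top-heavy measuring cylinder with white round foot 60 mm across and 9 mm high, glass tube 26 mm across from 9 to 175 mm height, a white collar 38 mm across from 100 to 110 mm, a grey stopper on top 20 mm across up to 190 mm; about 160 g. Origin: centre of the foot's underside, z along the tube
- coaster: fixed round cork coaster 100 mm across, 6 mm thick. Origin: centre of its underside on the bench
- basket: white rectangular basket 60 mm (its x) by 120 mm (its y) by 50 mm high, with a rigid upright arch handle: two posts at y = -56 and +56 mm and a straight round bar 10 mm thick between them along y, bar centre 125 mm above the underside; about 140 g. Origin: centre of its underside
- basket_bar (a point): middle of the basket's handle bar, on its centre line; axes as the basket's
- hook: fixed steel hook stand: round base 100 mm across, 12 mm high, upright post 16 mm thick to 220 mm height; a level round prong 10 mm thick at 200 mm height (centre line) runs 88 mm from the post along the stand's -x, then turns up to a tip at x = -104 mm whose top is 227 mm high. Nothing else stands under the prong. Origin: centre of the base's underside on the bench
- hook_seat (a point): the point on the prong's centre line, 55 mm out from the post axis, 200 mm high, over which the handle bar should lie; axes as the stand's (prong points to -x)
- bowl_green: bystander: green bowl, 80 mm across, 42 mm high, beyond the tray. Origin: centre of its underside
- bowl_blue: bystander: blue bowl, 76 mm across, 40 mm high, beyond the tray. Origin: centre of its underside
- jar: bystander: jar 60 mm across, 80 mm high, at the right. Origin: centre of its underside
Not all that is in view belongs to the job. There is more than one size of the cylinder; the job needs the larger. Of the things shaped like the basket, the white one is meant.

How it is judged (in metres and radians):
At the end, for the whole second after the job is handed in: every dish present stands open side up (within 0.15 rad) on the tray's floor; the cylinder stands upright on the coaster, centres within 24 mm; the basket hangs on the hook by its handle bar, clear of the bench and level within 0.5 rad, bar within 70 mm of hook_seat; all at rest (angle between each of dish1, dish2, dish3, dish4's own z axis and vertical below 0.15 rad and linear speed of each of dish1, dish2, dish3, dish4, cylinder below 0.02 m/s and x of dish1 in the frame of tray between -0.045 and 0.045 m and y of dish1 in the frame of tray between -0.12 and 0.12 m and z of dish1 in the frame of tray between 0.001 and 0.01 m and x of dish2 in the frame of tray between -0.045 and 0.045 m and y of dish2 in the frame of tray between -0.12 and 0.12 m and z of dish2 in the frame of tray between 0.001 and 0.01 m and x of dish3 in the frame of tray between -0.045 and 0.045 m and y of dish3 in the frame of tray between -0.12 and 0.12 m and z of dish3 in the frame of tray between 0.001 and 0.01 m and x of dish4 in the frame of tray between -0.045 and 0.045 m and y of dish4 in the frame of tray between -0.12 and 0.12 m and z of dish4 in the frame of tray between 0.001 and 0.01 m and angle between cylinder's own z axis and vertical below 0.1 rad and horizontal distance between cylinder and coaster below 0.024 m and height (world z) of cylinder between 0.003 and 0.012 m and contact force between basket and hook above 0.4 N and height (world z) of basket above 0.04 m and angle between basket's own z axis and vertical below 0.5 rad and distance between basket_bar and hook_seat below 0.07 m and linear speed of basket below 0.05 m/s); the robot touches nothing.
It fails at once if the measuring cylinder tipped by more than 0.4 rad (angle between cylinder's own z axis and vertical above 0.4 rad).
It fails at once if the bowl_green was moved by more than 30 mm (distance of bowl_green from where it was at the start of the episode above 0.03 m).
It fails at once if the bowl_blue was moved by more than 30 mm (distance of bowl_blue from where it was at the start of the episode above 0.03 m).
It fails at once if the jar was moved by more than 30 mm (distance of jar from where it was at the start of the episode above 0.03 m).
Of dish1, dish2, dish3, dish4 only 2 to 3 are there at a start; the rules pass over those that are not, and their reading is None.
At some moment in a run one of dish1, dish2, dish3, dish4 may be knocked a few centimetres aside while the robot is not near it.
It also fails if it takes over 210 s, if anything falls off the work surface, if the arm or the gripper's body presses on something with over 40 N, if the wrist force passes 120 N, or if a joint passes its speed limit or range.

### The arm

A 6-joint arm with a two-finger parallel gripper is mounted at the origin on the work surface. World frame = base frame: x ahead of the robot, y to its left, z up, the work surface at z = 0. Lengths are in mm, angles in rad, forces in N, time in s.
With the tool pointing down it reaches from about 275 to 1000 mm from the base axis. Payload 8.4 kg.
Tool frame: the origin (TCP) lies between the finger pads; the fingertips stand 8 mm ahead of it and the grasp point (between the pads) lies 11 mm behind it (tcp_to_tips is the distance from the TCP to the fingertips, in mm); z points along the fingers, y is the line along which they close (so a half turn about z gives the same grasp; the last joint's range is limited). The gripper opens to 85 mm and grips with 20 to 120 N. Pads are 22 mm wide; open, the fingers measure 114 mm over their backs; the gripper's body (76 mm by 85 mm) begins 54 mm behind the grasp point. The pads swing forward as they close: fully open they stand 13 mm farther back than shut.
Start: joints at [-1.161, 0.353, 1.633, -0, 1.155, -0.002], TCP at [250.161, -572.754, 215.981] pointing down, gripper open.
Joint ranges: [-2.63, 2.63], [-0.92, 2.1], [0.06, 2.66], [-1.3, 4.44], [0, 2.69], [-3.02, 3.02]. Speed limits (rad/s): [2.22, 2.22, 2.79, 3.14, 3.14, 3.14].

### API

Orientations are given as [roll, pitch, yaw] about the fixed x, y, z axes, in that order (R = Rz(yaw) Ry(pitch) Rx(roll)).
In Python, from rig import * gives the robot as it stands.
- The arm moves only by the tool step_arm, never from a script. Its argument "motion" is a list of rows, each an object with "claw": the finger opening in mm, from 0 to 85.4; "delta_pos": the shift along the tool's x, y, z in mm, a list of three; "turn": the turn about the tool's z in rad. In form: [{"claw": claw, "delta_pos": [dx, dy, dz], "turn": turn}, ...]. A call has 1 to 8 rows; each row shifts and turns the commanded pose from where the row before left it, along the tool's axes as they then stand; what a row does not reach is not made up. A row lasts 1/12 s, in which the tool goes at most 41.7 mm and 7.16 degrees, less where a joint would pass 70% of its speed; a pose out of reach is approached as far as the arm can. A call is refused whole if a number of a shift passes 41.7 or a number of a turn 0.125, either way. A call with a gripper value outside its range is refused whole. The fingers move at their own pace and stop on an object; "force" is the grip in N (left out, the last holds). Time passes only in rows, so rows that do not move let the fingers close. It gives the time, the measured TCP pose, the force, the opening and the grip force at its end, in the units of the state.
- sense(): the state, without advancing time (a new reading comes with each control period).
- grab_frame(name): name is "side" or "top"; returns a dict with "img" (480x640x3 uint8, red, green, blue), "vertical_fov" (degrees; the focal length in pixels is half the picture's height over the tangent of half this angle, whatever the lens; pixels are square), "cx", "cy" (the principal point, pixels), "R" (3x3) and "t" (3): a world point X has camera coordinates R X + t. Camera axes: x right, y down, z forward; pixel columns grow to the right and rows downward; lengths in mm; the calibration is good to about 2 mm. A picture is of the moment at which its call begins. There is no depth.
- sign_off(): hands the job in; it is judged then, once.
The state is a dict: "clock": time; "qpos": joint angles; "qvel": joint speeds; "joint_efforts": joint torques, N m; "eef_pos": TCP position; "tcp_rot": TCP orientation; "contact_force": force on the tool from outside, world axes, zero at the start; "wrist_torque": the same for the moment, N m; "opening": opening from 0.0 (shut) to 1.0 (fully open); "grasp_force": force on a finger pad.
Only numpy, scipy, OpenCV 4.12 (cv2) and the standard library are available. Lean on these libraries where they do the work, as an engineer would, in place of code of your own. Each camera call takes 0.05 s, during which the arm holds its last target. There are 200 camera calls.

## Working session

There is one attempt and no reset: what is moved stays moved. The work goes in short steps, Python scripts to look and compute and a tool call to move; the robot and the scene stay as the last step left them, time stands still between calls to the robot, and variables do not carry over. Pictures are saved under pics/ and viewed, at most 14 in all, crops included, and the job is handed in when it is done.

Besides the shell and the picture viewer there is one more tool, called after ">>>" by a JSON object that holds its "op" and its "data", one argument or row to a line. step_arm: Moves the arm, as the interface text tells. Its arguments: {"type":"object","properties":{"motion":{"type":"array","items":{"type":"object","properties":{"claw":{"type":"number"},"delta_pos":{"type":"array","items":{"type":"number"}},"turn":{"type":"number"}}}},"force":{"type":"number"}},"required":["motion"]}

```bash
ls; mkdir -p pics
python3 - <<'E'
from rig import *
import cv2
for n in ("top","side"):
    f=grab_frame(n); cv2.imwrite(f"pics/{n}0.png",f["img"][:,:,::-1])
    print(n,f["vertical_fov"],f["cx"],f["cy"],f["R"],f["t"])
print(sense())
E
```

```text
pics
top 55.37247931611994 317.1783754027116 238.8781801474394 [[-0.00413803 -0.99993194 -0.01090823]
 [-0.98837189  0.00574778 -0.15194727]
 [ 0.15199962  0.01015263 -0.98832841]] [   3.75504324  606.4363811  1186.50767186]
side 42.261392336165784 321.9176813024334 249.5862959961859 [[-0.9980157  -0.0627337  -0.00539876]
 [-0.03256476  0.58764041 -0.80846662]
 [ 0.05389064 -0.80668657 -0.58851727]] [ 582.56649542  111.97247433 1853.57037843]
{'clock': 0.1, 'qpos': array([-1.16138372e+00,  3.53593039e-01,  1.63408749e+00, -8.73266172e-07,
        1.15520292e+00, -2.35971242e-03]), 'qvel': array([-0.00234675, -0.00040346, -0.0019868 ,  0.00100038,  0.00092369,
       -0.00017965]), 'joint_efforts': array([ 6.39451573e-04, -6.06357908e+01, -3.42822289e+01,  2.09257405e-04,
        4.02444901e-03,  4.72073725e-05]), 'eef_pos': array([ 249.98379118, -572.32096375,  215.31606737]), 'tcp_rot': array([-3.14030186e+00, -2.24742887e-06,  4.11772668e-01]), 'contact_force': array([ 0.16491176, -0.05236823, -0.04544393]), 'wrist_torque': array([-0.01965181, -0.01462281, -0.01497355]), 'grasp_force': 0.0, 'opening': 0.9965842512479328}
```

View pics/top0.png

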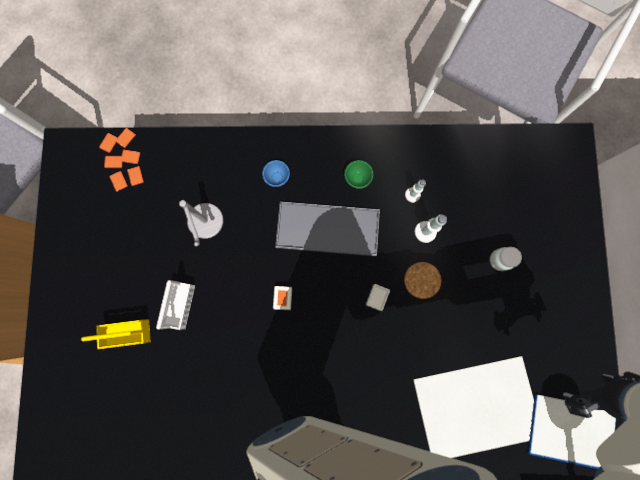

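View pics/side0.png

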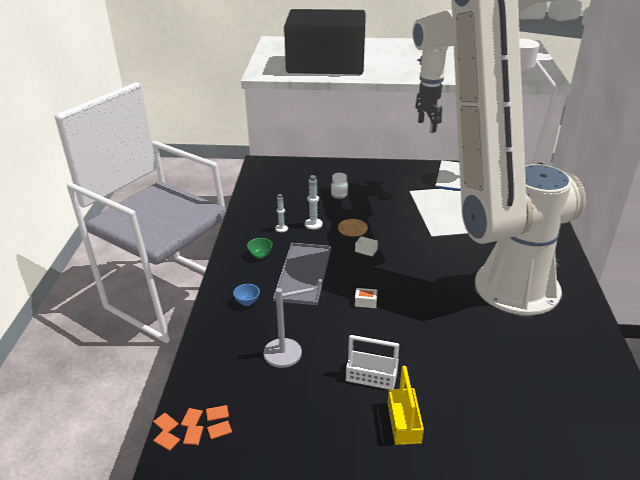

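Top view: dishes at (283,298), with the terracotta patch, and (377,297), in shadow. Cylinders are at foot (427,232), the larger, and (413,193), the smaller. Baskets are white (175,305) and yellow (122,334). Coaster (423,281), hook base (205,221), tray (328,229), bowls (276,173) and (359,174), jar (505,259). The orange tiles at (120,160) are distractors. I choose the larger cylinder and the white basket, and check both in a crop.

```bash
cat > h.py <<'E'
import numpy as np, cv2
from rig import *
def K(f):
    F=240/np.tan(np.radians(f["vertical_fov"]/2)); return F,f["cx"],f["cy"]
def ray(f,px):
    F,cx,cy=K(f); R=np.array(f["R"]);t=np.array(f["t"])
    px=np.atleast_2d(px).astype(float)
    d=np.c_[(px[:,0]-cx)/F,(px[:,1]-cy)/F,np.ones(len(px))]@R
    return -R.T@t,d
def onz(f,px,z):
    c,d=ray(f,px); return c+d*((z-c[2])/d[:,2])[:,None]
def proj(f,X):
    F,cx,cy=K(f); p=np.atleast_2d(X)@np.array(f["R"]).T+np.array(f["t"])
    return np.c_[cx+F*p[:,0]/p[:,2],cy+F*p[:,1]/p[:,2]]
def blobs(mask,amin=60):
    cs,_=cv2.findContours(mask.astype(np.uint8),cv2.RETR_EXTERNAL,cv2.CHAIN_APPROX_NONE)
    return [c for c in cs if cv2.contourArea(c)>amin]
def state():
    s=sense(); print(round(s["clock"],2),np.round(s["eef_pos"],1),np.round(s["tcp_rot"],3),"F",np.round(s["contact_force"],1),"open",round(s["opening"]*85.4,1),"g",round(s["grasp_force"],1),"q",np.round(s["qpos"],2)); return s
E
python3 - <<'E'
from h import *
t=cv2.imread("pics/top0.png"); s=cv2.imread("pics/side0.png")
def c(i,x,y,w,h): return cv2.resize(i[y:y+h,x:x+w],(400,300),interpolation=cv2.INTER_CUBIC)
a=np.vstack([np.hstack([c(t,260,240,200,150)[:, :],c(t,380,170,100,75)]),np.hstack([c(t,80,190,200,150),c(s,330,220,80,60+30)[:300]])])
cv2.imwrite("pics/crop0.png",a)
E
```

```text
(no output)
```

View pics/crop0.png

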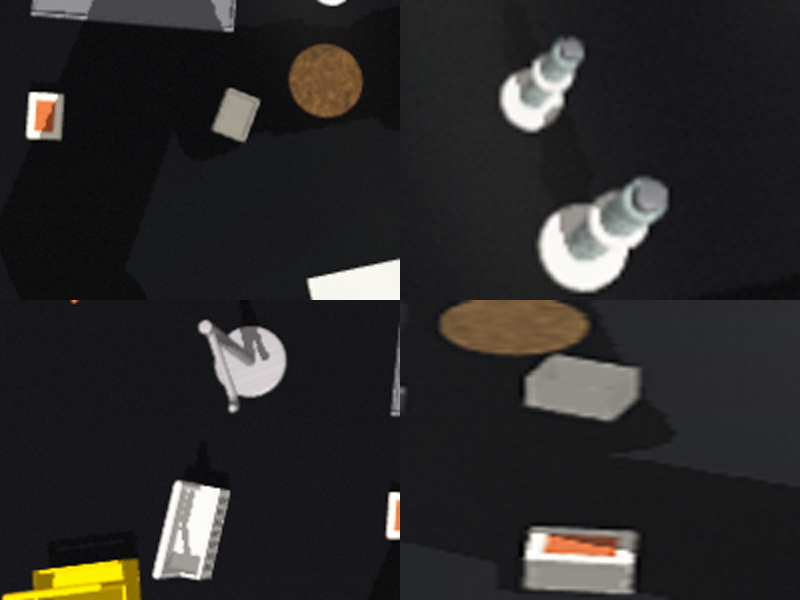

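The crop shows dish (283,298) upside down with its patch, dish (377,297) upright and in shadow, the larger cylinder at foot (427,232), and the white basket at (175,305). Next I measure.

Run:
```python
from h import *
T=grab_frame("top");S=grab_frame("side")
import pickle; pickle.dump((T,S),open("f0.pkl","wb"))
hsv=cv2.cvtColor(T["img"],cv2.COLOR_RGB2HSV); H,Sa,V=[hsv[...,i].astype(int) for i in range(3)]
def show(n,c,z):
    (x,y),(w,h),a=cv2.minAreaRect(c); b=onz(T,cv2.boxPoints(((x,y),(w,h),a)),z)
    e=[np.linalg.norm(b[0]-b[1]),np.linalg.norm(b[1]-b[2])]
    l=b[1]-b[0] if e[0]>e[1] else b[2]-b[1]
    print(n,(round(x),round(y)),np.round(b.mean(0)),np.round(e),"long dir",round(float(np.degrees(np.arctan2(l[1],l[0])))%180,1))
m=(V>70)
for c in blobs(m):
    x,y=cv2.boundingRect(c)[:2]
    if y>120 and y<340 and 60<x<540: show("bright z34",c,34)
m=(H>5)&(H<22)&(Sa>80)&(V>60)&(V<200)
for c in blobs(m,500): show("cork z6",c,6)
# tray
m=(V>50)&(Sa<60); m[:195]=0;m[265:]=0;m[:,:265]=0;m[:,390:]=0
for c in blobs(m,500): show("tray z14",c,14)
t=T["img"][:,:,::-1];s=S["img"][:,:,::-1]
def c(i,x,y,w,h): return cv2.resize(i[y:y+h,x:x+w],(400,600),interpolation=cv2.INTER_CUBIC)
cv2.imwrite("pics/crop1.png",np.hstack([c(t,140,190,100,150),c(s,250,260,160,240)]))
```

```text
bright z34 (115, 335) [355. 537.  34.] [184.  64.] long dir 96.8
bright z34 (282, 298) [451.  96.  34.] [48. 61.] long dir 0.3
bright z34 (378, 297) [ 451. -160.   34.] [63. 47.] long dir 158.2
bright z34 (175, 307) [428. 381.  34.] [135.  80.] long dir 169.5
bright z34 (423, 280) [ 496. -281.   34.] [96. 97.] long dir 62.6
bright z34 (506, 258) [ 552. -506.   34.] [83. 62.] long dir 89.7
bright z34 (432, 228) [ 636. -311.   34.] [99. 60.] long dir 116.3
bright z34 (327, 228) [638. -27.  34.] [130. 280.] long dir 85.0
bright z34 (203, 217) [670. 314.  34.] [101. 137.] long dir 21.6
bright z34 (416, 191) [ 742. -273.   34.] [74. 41.] long dir 134.7
bright z34 (118, 181) [776. 556.  34.] [37. 51.] long dir 28.6
bright z34 (135, 176) [790. 510.  34.] [37. 52.] long dir 17.7
bright z34 (358, 174) [ 791. -114.   34.] [79. 80.] long dir 43.1
bright z34 (276, 173) [795. 116.  34.] [76. 75.] long dir 89.6
bright z34 (122, 158) [842. 550.  34.] [99. 53.] long dir 89.5
cork z6 (422, 280) [ 497. -286.    6.] [99. 98.] long dir 89.7
cork z6 (18, 289) [483. 829.   6.] [100. 414.] long dir 5.2
tray z14 (327, 228) [641. -27.  14.] [134. 286.] long dir 84.9
```

View pics/crop1.png

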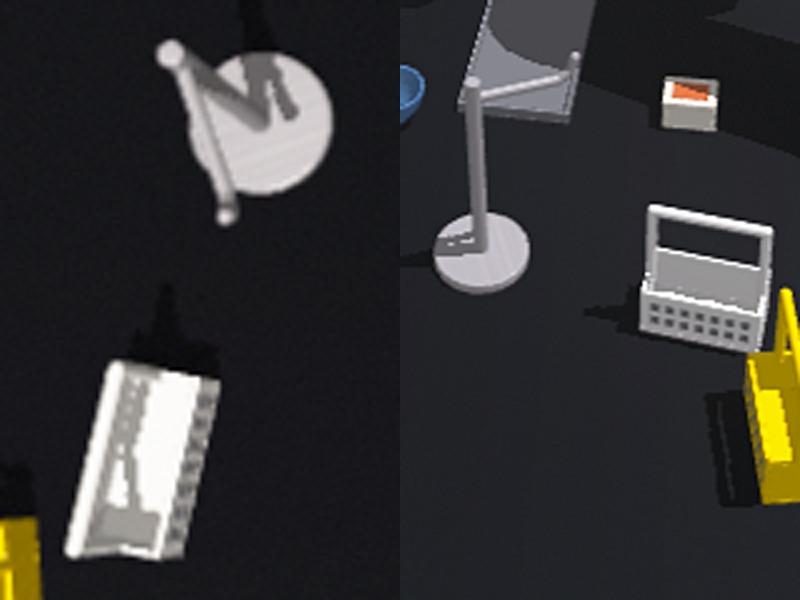

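Run:
```python
from h import *
import pickle; T,S=pickle.load(open("f0.pkl","rb"))
def tri(pt,ps):
    A=[];b=[]
    for f,p in((T,pt),(S,ps)):
        c,d=ray(f,p); d=d[0]/np.linalg.norm(d[0]); M=np.eye(3)-np.outer(d,d); A.append(M); b.append(M@c)
    X=np.linalg.lstsq(np.vstack(A),np.hstack(b),rcond=None)[0]; return np.round(X)
e=onz(T,[(169.5,282),(157.5,328)],127); print("bar ends top@127",np.round(e)); print("mid",np.round(e.mean(0)),"dir",np.degrees(np.arctan2(*(e[0]-e[1])[[1,0]])),"len",np.linalg.norm(e[0]-e[1]))
print("tri bar",tri((169.5,282),(350.8,344)),tri((157.5,328),(397.2,352)))
print("hook base z12",np.round(onz(T,(205.5,220.5),12)))
print("post top z220",np.round(onz(T,(183,203.3),220)),"tip z225",np.round(onz(T,(196.8,244),225)))
print("tri tip",tri((196.8,244),(319.6,284)),"post",tri((183,203.3),(279,292)))
# cylinder: foot from bright blob white lower circle; collar & stopper
hsv=cv2.cvtColor(T["img"],cv2.COLOR_RGB2HSV)
for nm,(x,y,w,h) in dict(big=(405,208,50,42),small=(398,172,32,36)).items():
    sub=T["img"][y:y+h,x:x+w].min(2)>190
    for c in blobs(sub,20):
        (cx,cy),r=cv2.minEnclosingCircle(c); print(nm,cx+x,cy+y,r,np.round(onz(T,(cx+x,cy+y),9)))
t=T["img"][:,:,::-1]
cv2.imwrite("pics/crop2.png",np.hstack([cv2.resize(t[205:255,400:460],(480,400),interpolation=cv2.INTER_CUBIC),cv2.resize(t[275:320,355:400],(300,400),interpolation=cv2.INTER_CUBIC)]))
```

```text
bar ends top@127 [[488. 368. 127.]
 [375. 393. 127.]]
mid [431. 380. 127.] dir -12.278227563566695 len 115.04819386974185
tri bar [489. 375. 106.] [376. 399. 110.]
hook base z12 [[666. 313.  12.]]
post top z220 [[666. 314. 220.]] tip z225 [[569. 276. 225.]]
tri tip [571. 279. 213.] post [667. 316. 214.]
big 428.0357151031494 229.6857147216797 13.239651679992676 [[ 636. -307.    9.]]
small 414.5 193.5 9.300638198852539 [[ 740. -273.    9.]]
```

View pics/crop2.png

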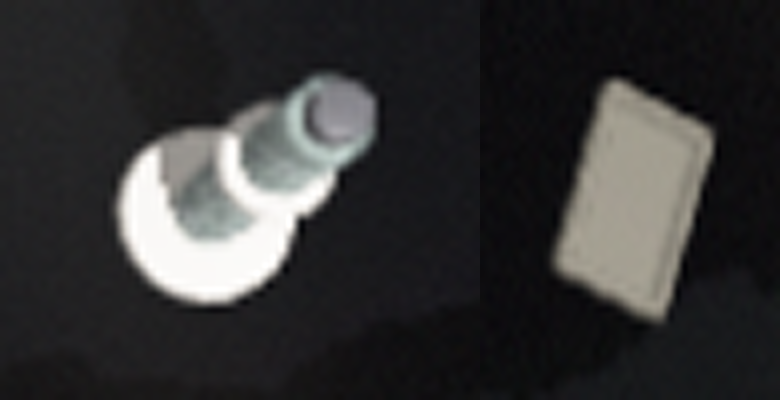

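Run:
```python
from h import *
import pickle; T,S=pickle.load(open("f0.pkl","rb"))
print("cyl foot z9",np.round(onz(T,(426,231.9),9)),"stopper z190",np.round(onz(T,(442.75,218.5),190)))
print("coaster side", proj(S,[497,-286,6]))
hs=cv2.cvtColor(S["img"],cv2.COLOR_RGB2HSV).astype(int)
m=(hs[...,0]>5)&(hs[...,0]<22)&(hs[...,1]>80)&(hs[...,2]>60)&(hs[...,2]<200); m[:210]=0; m[245:]=0
for c in blobs(m,100): print(cv2.fitEllipse(c))
for nm,lo,hi in(("blue",95,125),("green",45,80)):
    for f,n in((T,"top"),(S,"side")):
        h=cv2.cvtColor(f["img"],cv2.COLOR_RGB2HSV).astype(int)
        m=(h[...,0]>lo)&(h[...,0]<hi)&(h[...,1]>120)&(h[...,2]>40)
        for c in blobs(m,150):
            r=cv2.boundingRect(c); print(nm,n,r, np.round(onz(f,(r[0]+r[2]/2,r[1]+r[3]/2),40)))
print("bar proj side", proj(S,[[488,368,125],[375,393,125]]).round(1),"seen 350.8,344 397.2,352")
print("hook proj side", proj(S,[[569,276,225],[666,314,220],[666,313,12]]).round(1),"seen tip 319.6,284 post 279,292")
```

```text
cyl foot z9 [[ 630. -301.    9.]] stopper z190 [[ 632. -301.  190.]]
coaster side [[352.69737634 226.86053564]]
((352.33831787109375, 227.15232849121094), (16.911340713500977, 29.635990142822266), 91.11314392089844)
blue top (262, 160, 28, 27) [[792. 114.  40.]]
blue side (233, 284, 27, 22) [[791. 128.  40.]]
green top (344, 160, 29, 28) [[ 788. -114.   40.]]
green side (247, 238, 26, 20) [[ 785. -101.   40.]]
bar proj side [[351.4 336.5]
 [398.5 345.7]] seen 350.8,344 397.2,352
hook proj side [[320.4 279.5]
 [279.5 289.5]
 [283.1 350.4]] seen tip 319.6,284 post 279,292
```

>>> {"op": "step_arm", "data": {
  "motion": [
    {"claw": 85, "delta_pos": [0, 0, -40], "turn": 0},
    {"claw": 85, "delta_pos": [0, 0, -40], "turn": 0}
  ],
  "force": 40
}}

```text
clock: 0.37
eef_pos: [249.4, -571.0, 294.2]
tcp_rot: [-3.135, -0.0, 0.412]
contact_force: [0.9, -1.9, 1.9]
opening: 0.998
grasp_force: 0.0
```

The earlier side-crop scale was off because the crop was clipped at row 480. Corrected, both views agree:
- **Basket bar:** mid (431,380,125), direction −12°.
- **Hook:** post (666,314), seat (615,294), prong direction 201°.
- **Cylinder:** (631,−301).

The basket goes first.

>>> {"op": "step_arm", "data": {
  "motion": [
    {"claw": 50, "delta_pos": [31.8, -25.4, 0], "turn": 0},
    {"claw": 50, "delta_pos": [31.8, -25.4, 0], "turn": 0},
    {"claw": 50, "delta_pos": [31.8, -25.4, 0], "turn": 0},
    {"claw": 50, "delta_pos": [31.8, -25.4, 0], "turn": 0},
    {"claw": 50, "delta_pos": [31.8, -25.4, 0], "turn": 0},
    {"claw": 50, "delta_pos": [31.8, -25.4, 0], "turn": 0},
    {"claw": 50, "delta_pos": [31.8, -25.4, 0], "turn": 0},
    {"claw": 50, "delta_pos": [31.8, -25.4, 0], "turn": 0}
  ]
}}

```text
clock: 1.03
eef_pos: [402.3, -282.9, 296.1]
tcp_rot: [3.141, -0.0, 0.411]
contact_force: [0.5, -0.7, 0.9]
opening: 0.587
grasp_force: 0.0
```

>>> {"op": "step_arm", "data": {
  "motion": [
    {"claw": 50, "delta_pos": [16.4, -37.6, 0], "turn": 0},
    {"claw": 50, "delta_pos": [16.4, -37.6, 0], "turn": 0},
    {"claw": 50, "delta_pos": [16.4, -37.6, 0], "turn": 0},
    {"claw": 50, "delta_pos": [16.4, -37.6, 0], "turn": 0},
    {"claw": 50, "delta_pos": [16.4, -37.6, 0], "turn": 0},
    {"claw": 50, "delta_pos": [16.4, -37.6, 0], "turn": 0},
    {"claw": 50, "delta_pos": [16.4, -37.6, 0], "turn": 0},
    {"claw": 50, "delta_pos": [16.4, -37.6, 0], "turn": 0}
  ]
}}

```text
clock: 1.7
eef_pos: [401.2, 45.3, 296.2]
tcp_rot: [3.141, -0.001, 0.412]
contact_force: [2.0, 0.2, 0.6]
opening: 0.584
grasp_force: 0.0
```

>>> {"op": "step_arm", "data": {
  "motion": [
    {"claw": 50, "delta_pos": [16.4, -37.6, 0], "turn": 0},
    {"claw": 50, "delta_pos": [16.4, -37.6, 0], "turn": 0},
    {"claw": 50, "delta_pos": [16.4, -37.6, 0], "turn": 0},
    {"claw": 50, "delta_pos": [16.4, -37.6, 0], "turn": 0},
    {"claw": 50, "delta_pos": [16.4, -37.6, 0], "turn": 0},
    {"claw": 50, "delta_pos": [16.4, -37.6, 0], "turn": 0},
    {"claw": 50, "delta_pos": [16.4, -37.6, 0], "turn": 0},
    {"claw": 50, "delta_pos": [16.4, -37.6, 0], "turn": 0}
  ]
}}

```text
clock: 2.37
eef_pos: [401.0, 373.8, 295.9]
tcp_rot: [3.141, -0.0, 0.412]
contact_force: [0.9, -0.9, -0.1]
opening: 0.584
grasp_force: 0.0
```

>>> {"op": "step_arm", "data": {
  "motion": [
    {"claw": 50, "delta_pos": [0, 0, 0], "turn": -0.12},
    {"claw": 50, "delta_pos": [0, 0, 0], "turn": -0.12},
    {"claw": 50, "delta_pos": [0, 0, 0], "turn": 0}
  ]
}}

```text
clock: 2.62
eef_pos: [401.2, 372.3, 295.4]
tcp_rot: [3.141, 0.001, 0.659]
contact_force: [-0.0, -0.1, 0.1]
opening: 0.584
grasp_force: 0.0
```

>>> {"op": "step_arm", "data": {
  "motion": [
    {"claw": 50, "delta_pos": [0, 0, 0], "turn": -0.12},
    {"claw": 50, "delta_pos": [0, 0, 0], "turn": -0.12},
    {"claw": 50, "delta_pos": [0, 0, 0], "turn": -0.12},
    {"claw": 50, "delta_pos": [0, 0, 0], "turn": -0.12},
    {"claw": 50, "delta_pos": [0, 0, 0], "turn": -0.12},
    {"claw": 50, "delta_pos": [0, 0, 0], "turn": -0.12},
    {"claw": 50, "delta_pos": [0, 0, 0], "turn": -0.12},
    {"claw": 50, "delta_pos": [0, 0, 0], "turn": -0.12}
  ]
}}

```text
clock: 3.28
eef_pos: [401.7, 371.0, 296.0]
tcp_rot: [-3.142, -0.0, 1.612]
contact_force: [0.6, -0.4, -0.1]
opening: 0.583
grasp_force: 0.0
```

>>> {"op": "step_arm", "data": {
  "motion": [
    {"claw": 50, "delta_pos": [0, 0, 0], "turn": -0.12},
    {"claw": 50, "delta_pos": [0, 0, 0], "turn": -0.12},
    {"claw": 50, "delta_pos": [0, 0, 0], "turn": -0.12},
    {"claw": 50, "delta_pos": [0, 0, 0], "turn": -0.12},
    {"claw": 50, "delta_pos": [0, 0, 0], "turn": -0.12},
    {"claw": 50, "delta_pos": [0, 0, 0], "turn": -0.12},
    {"claw": 50, "delta_pos": [0, 0, 0], "turn": -0.12},
    {"claw": 50, "delta_pos": [0, 0, 0], "turn": -0.12}
  ]
}}

```text
clock: 3.95
eef_pos: [401.7, 371.0, 296.0]
tcp_rot: [3.142, 0.0, 2.572]
contact_force: [0.1, -0.7, -0.5]
opening: 0.588
grasp_force: 0.0
```

>>> {"op": "step_arm", "data": {
  "motion": [
    {"claw": 50, "delta_pos": [0, 0, 0], "turn": -0.116},
    {"claw": 50, "delta_pos": [0, 0, 0], "turn": -0.116},
    {"claw": 50, "delta_pos": [0, 0, 0], "turn": -0.116},
    {"claw": 50, "delta_pos": [0, 14, 0], "turn": 0},
    {"claw": 50, "delta_pos": [0, 0, 40], "turn": 0},
    {"claw": 50, "delta_pos": [0, 0, 40], "turn": 0},
    {"claw": 50, "delta_pos": [0, 0, 0], "turn": 0},
    {"claw": 50, "delta_pos": [0, 0, 0], "turn": 0}
  ]
}}

```text
clock: 4.62
eef_pos: [403.8, 384.6, 214.8]
tcp_rot: [-3.138, -0.002, 2.916]
contact_force: [0.7, 0.8, 0.1]
opening: 0.583
grasp_force: 0.0
```

Run:
```python
from h import *
state()
t=grab_frame("top")["img"][:,:,::-1];s=grab_frame("side")["img"][:,:,::-1]
cv2.imwrite("pics/b1.png",np.hstack([cv2.resize(t[230:380,80:230],(400,400),interpolation=cv2.INTER_CUBIC),cv2.resize(s[240:400,300:460],(400,400),interpolation=cv2.INTER_CUBIC)]))
```

```text
4.62 [403.8 384.6 214.8] [-3.138e+00 -2.000e-03  2.916e+00] F [0.7 0.8 0.1] open 49.8 g 0.0 q [ 0.76  0.25  1.78  0.    1.12 -0.59]
```

View pics/b1.png

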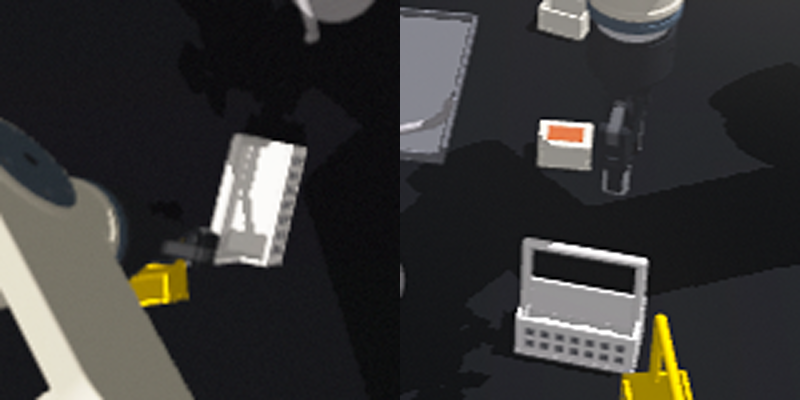

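Top: the fingers are above the bar near its robot end. Side: the gripper is clear above the bar. Descending.

>>> {"op": "step_arm", "data": {
  "motion": [
    {"claw": 50, "delta_pos": [0, 0, 40], "turn": 0},
    {"claw": 50, "delta_pos": [0, 0, 40], "turn": 0},
    {"claw": 50, "delta_pos": [0, 0, 20], "turn": 0},
    {"claw": 50, "delta_pos": [0, 0, 0], "turn": 0},
    {"claw": 5, "delta_pos": [0, 0, 0], "turn": 0},
    {"claw": 5, "delta_pos": [0, 0, 0], "turn": 0},
    {"claw": 5, "delta_pos": [0, 0, 0], "turn": 0},
    {"claw": 5, "delta_pos": [0, 0, 0], "turn": 0}
  ],
  "force": 60
}}

```text
clock: 5.38
eef_pos: [405.8, 386.3, 118.2]
tcp_rot: [3.139, 0.002, 2.92]
contact_force: [0.3, -0.1, 0.1]
opening: 0.057
grasp_force: 0.0
```

>>> {"op": "step_arm", "data": {
  "motion": [
    {"claw": 5, "delta_pos": [0, 0, 0], "turn": 0},
    {"claw": 5, "delta_pos": [0, 0, 0], "turn": 0},
    {"claw": 5, "delta_pos": [0, 0, 0], "turn": 0},
    {"claw": 5, "delta_pos": [0, 0, 0], "turn": 0}
  ]
}}

```text
clock: 5.72
eef_pos: [404.7, 385.3, 116.2]
tcp_rot: [3.141, 0.0, 2.92]
contact_force: [-0.6, -0.5, -0.0]
opening: 0.057
grasp_force: 0.0
```

Run:
```python
from h import *
t=grab_frame("top")["img"][:,:,::-1];s=grab_frame("side")["img"][:,:,::-1]
cv2.imwrite("pics/b2.png",np.hstack([cv2.resize(t[260:360,120:220],(400,400),interpolation=cv2.INTER_CUBIC),cv2.resize(s[290:390,320:420],(400,400),interpolation=cv2.INTER_CUBIC)]))
```

```text
(no output)
```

View pics/b2.png

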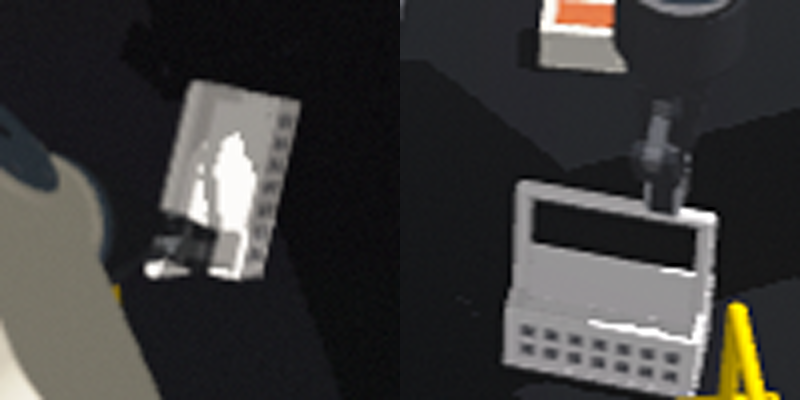

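Run:
```python
from h import *
t=grab_frame("top");s=grab_frame("side")
p=[[404.7,385.3,108],[404.7,385.3,135],[404,386,125]]
print(proj(t,p).round(1),proj(s,p).round(1))
print(((proj(t,p)-[120,260])*4).round(),((proj(s,p)-[320,290])*4).round())
g=t["img"].min(2)
for r in (285,295,305,325,327): print(r,g[r,150:190])
gs=s["img"].min(2)
for c in (352,360,370,392,397): print(c,gs[325:360,c])
```

```text
[[163.7 315.7]
 [159.9 315.8]
 [161.  316. ]] [[385.6 348. ]
 [386.2 339.9]
 [386.3 343.2]]
[[175. 223.]
 [159. 223.]
 [164. 224.]] [[262. 232.]
 [265. 200.]
 [265. 213.]]
285 [ 21  23  21  23  20  21  23  19  24  23  20  18  15  18  19  29  88 147
 150 137 129 124 123 129 140 143 141 137 138 135 141 147 145 147 147 151
 149 142 146 142]
295 [ 23  22  23  20  22  23  19  24  22  22  20  24  22  57 116 148 147 135
 126 123 138 160 148 149 151 190 242 249 249 247 222 149 150 150 150 147
 147 142 110  77]
305 [ 20  21  20  21  23  20  21  22  20  23  27  86 147 148 141 138 146 150
 171 220 221 151 150 148 208 249 249 250 250 249 249 249 250 240 154 125
 108  97  98  99]
325 [ 24  21  27  28  29  27  64 120 134 156 178 118  94  68  51  54  30  26
  29  35  36  35  65 116 136 138 139 146 173 231 235 139 127 135 134 125
  52  21  22  22]
327 [ 28  30  27  25  22  25 167 250 252 239 196 154 157 160 156 155 136  68
  28  31  27  49 162 238 239 233 220 164 202 243 187 153 151 151 149 122
  22  24  24  24]
352 [ 34  24  24  24  24  25  25  25  21  13 127 151 158 152 127 129 132 118
 117 116 116 117 115 107 104 125 148 146 144 144 140 146 147 146 147]
360 [ 37  39  38  38  39  39  33  25  24  22  18  75 150 157 155 120  36  20
  23  23  23  24  23  22  22  21  22 156 150 148 150 149 149 147 147]
370 [ 39  39  38  38  39  24  24  24  25  24  26  22  17 109 150 159 155 108
  33  22  24  23  24  23  25  25  23  20  38 154 150 149 149 148 149]
392 [ 37  37  32  49  82  54  32  45  42  43  22  38  38  20  20  18   6 217
 253 232 165  98  30  20  21  20  21  20  20  19  17  12  51 255 165]
397 [ 23  24  24  23  24  23  24  23  22  25  23  24  24  25  25  22  20   5
 255 255 241 171 167 171 175 178 181 157 158 160 165 144 126 153 206]
```

Run:
```python
from h import *
state()
s=grab_frame("side")["img"]
print(s[328:364,376:396].mean(2).astype(int))
```

```text
5.92 [404.7 385.2 115.9] [-3.141 -0.     2.92 ] F [ 0.2 -0.4 -0.4] open 5.1 g 0.0 q [ 0.76  0.37  1.86  0.    0.91 -0.59]
[[ 42  48  55  56  62  96 113 117 122  98  65  64  60  47  38  63  51  21
   23  24]
 [ 24  36  44  47  62  92 106 108 111  83  55  58  59  48  38 100  84  22
   24  23]
 [ 23  30  37  36  51  67  74  80  81  64  50  55  55  48  38  68  55  21
   24  25]
 [ 24  28  34  37  44  59  64  65  63  47  38  42  44  45  43  43  33  22
   24  24]
 [ 25  27  34  36  39  52  61  63  56  42  36  39  45  47  45  60  46  22
   24  24]
 [ 25  24  28  36  36  37  39  43  45  39  35  35  43  47  46  55  43  22
   25  24]
 [ 25  24  28  34  37  36  37  36  37  37  35  36  42  47  65  67  43  22
   24  24]
 [ 24  24  25  26  29  63  55  35  37  38  37  37  38  39  83  70  25  22
   25  23]
 [ 25  24  24  21  20  97  92  44  36  37  36  35  33  51  80  72  38  22
   24  23]
 [ 23  24  24  22  19  98  86  36  37  39  37  35  45  98 103  71  40  22
   25  23]
 [ 18  19  20  20  33 100  85  34  37  37  36  34  77 113 110  67  21  22
   23  24]
 [ 91  56  40  25  27  98  84  34  37  37  
[... 1382 characters left out ...]
  18  58
  127 150]
 [151 154 157 157 157 157 155 131 111  76  37  20   5   8  10  14  11  82
  134 150]
 [150 150 151 151 151 150 150 153 155 212 255 255 255 232 182 106  51  80
  132 149]
 [149 150 149 150 150 150 149 150 150 154 164 166 164 175 213 254 255 244
  159 147]
 [150 149 150 150 149 150 150 149 149 148 147 147 147 148 152 160 165 152
  145 148]
 [149 150 149 149 149 149 150 148 150 149 149 149 149 148 148 148 148 143
  145 148]
 [149 149 149 149 150 150 150 149 149 150 150 149 149 149 150 149 149 146
  146 148]
 [149 150 150 149 149 150 149 149 149 150 149 150 149 150 150 149 146 143
  145 149]
 [149 149 150 149 150 149 150 149 150 149 149 150 150 149 150 149 146 144
  146 151]]
```

Run:
```python
import rig
print([n for n in dir(rig) if not n.startswith('__')]); print(getattr(rig,"tcp_to_tips",None))
```

```text
['MotionError', 'grab_frame', 'sense', 'sign_off', 'tcp_to_tips']
8.0
```

>>> {"op": "step_arm", "data": {
  "motion": [
    {"claw": 50, "delta_pos": [0, 0, 0], "turn": 0},
    {"claw": 50, "delta_pos": [0, 0, 0], "turn": 0},
    {"claw": 50, "delta_pos": [0, 0, 0], "turn": 0},
    {"claw": 50, "delta_pos": [0, 0, 0], "turn": 0},
    {"claw": 50, "delta_pos": [0, 0, 0], "turn": 0},
    {"claw": 50, "delta_pos": [0, 0, 0], "turn": 0}
  ]
}}

```text
clock: 6.47
eef_pos: [404.7, 385.3, 116.0]
tcp_rot: [3.142, 0.0, 2.92]
contact_force: [0.1, -0.3, 1.0]
opening: 0.584
grasp_force: 0.0
```

Run:
```python
from h import *
s=state()
t=grab_frame("top")["img"][:,:,::-1];s=grab_frame("side")["img"][:,:,::-1]
f=lambda i:np.clip(i.astype(float)*2.5,0,255).astype(np.uint8)
cv2.imwrite("pics/b3.png",f(np.hstack([cv2.resize(t[270:350,130:210],(400,400),interpolation=cv2.INTER_CUBIC),cv2.resize(s[300:380,340:420],(400,400),interpolation=cv2.INTER_CUBIC)])))
```

```text
6.47 [404.7 385.3 116. ] [3.142 0.    2.92 ] F [ 0.1 -0.3  1. ] open 49.9 g 0.0 q [ 0.76  0.37  1.86 -0.    0.91 -0.59]
```

View pics/b3.png

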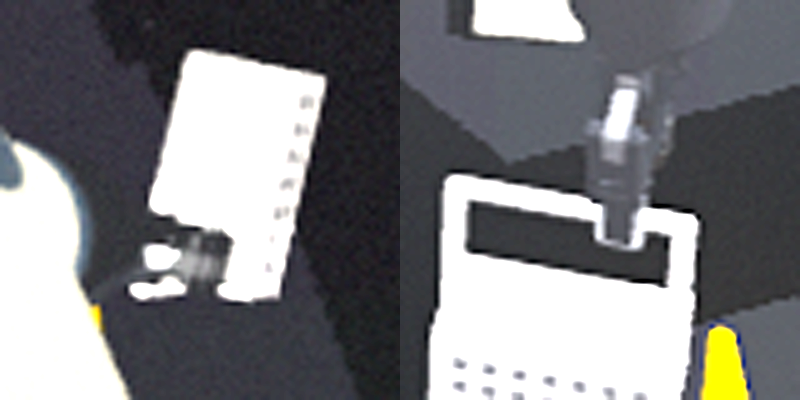

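Side: the front fingertip ends near row 349 at about bar level, so the tips stand higher than nominal. I lower 18 mm more and close again.

>>> {"op": "step_arm", "data": {
  "motion": [
    {"claw": 50, "delta_pos": [0, 1, 9], "turn": 0},
    {"claw": 50, "delta_pos": [0, 0, 9], "turn": 0},
    {"claw": 50, "delta_pos": [0, 0, 0], "turn": 0},
    {"claw": 5, "delta_pos": [0, 0, 0], "turn": 0},
    {"claw": 5, "delta_pos": [0, 0, 0], "turn": 0},
    {"claw": 5, "delta_pos": [0, 0, 0], "turn": 0},
    {"claw": 5, "delta_pos": [0, 0, 0], "turn": 0},
    {"claw": 5, "delta_pos": [0, 0, 0], "turn": 0}
  ]
}}

```text
clock: 7.23
eef_pos: [405.1, 386.4, 98.2]
tcp_rot: [3.141, 0.0, 2.92]
contact_force: [0.3, 0.1, -0.0]
opening: 0.087
grasp_force: 58.5
```

>>> {"op": "step_arm", "data": {
  "motion": [
    {"claw": 5, "delta_pos": [0, 0, 0], "turn": 0},
    {"claw": 5, "delta_pos": [0, 0, 0], "turn": 0},
    {"claw": 5, "delta_pos": [0, 0, 0], "turn": 0}
  ]
}}

```text
clock: 7.48
eef_pos: [405.1, 386.4, 98.2]
tcp_rot: [3.141, 0.0, 2.92]
contact_force: [-0.2, 0.7, 1.0]
opening: 0.089
grasp_force: 58.6
```

Gripped: 58 N, 7.6 mm opening. Bar height is TCP + 27. I lift, turn and move to the start of the hook approach.

>>> {"op": "step_arm", "data": {
  "motion": [
    {"claw": 5, "delta_pos": [0, 0, -20], "turn": 0},
    {"claw": 5, "delta_pos": [0, 0, -25], "turn": 0},
    {"claw": 5, "delta_pos": [0, 0, -25], "turn": 0},
    {"claw": 5, "delta_pos": [0, 0, -25], "turn": 0},
    {"claw": 5, "delta_pos": [0, 0, -22], "turn": 0},
    {"claw": 5, "delta_pos": [0, 0, 0], "turn": 0},
    {"claw": 5, "delta_pos": [0, 0, 0], "turn": 0}
  ]
}}

```text
clock: 8.07
eef_pos: [405.3, 386.6, 215.8]
tcp_rot: [3.14, 0.001, 2.92]
contact_force: [-0.2, 0.4, -1.1]
opening: 0.09
grasp_force: 58.7
```

>>> {"op": "step_arm", "data": {
  "motion": [
    {"claw": 5, "delta_pos": [0, 0, 0], "turn": 0.06},
    {"claw": 5, "delta_pos": [0, 0, 0], "turn": 0.1},
    {"claw": 5, "delta_pos": [0, 0, 0], "turn": 0.12},
    {"claw": 5, "delta_pos": [0, 0, 0], "turn": 0.12},
    {"claw": 5, "delta_pos": [0, 0, 0], "turn": 0.12},
    {"claw": 5, "delta_pos": [0, 0, 0], "turn": 0.12},
    {"claw": 5, "delta_pos": [0, 0, 0], "turn": 0.12},
    {"claw": 5, "delta_pos": [0, 0, 0], "turn": 0.12}
  ]
}}

```text
clock: 8.73
eef_pos: [404.0, 385.4, 212.9]
tcp_rot: [-3.138, 0.001, 2.034]
contact_force: [-0.0, 0.0, -1.6]
opening: 0.087
grasp_force: 58.8
```

>>> {"op": "step_arm", "data": {
  "motion": [
    {"claw": 5, "delta_pos": [0, 0, 0], "turn": 0.096},
    {"claw": 5, "delta_pos": [-15, 6, 0], "turn": 0},
    {"claw": 5, "delta_pos": [-30, 11.5, 0], "turn": 0},
    {"claw": 5, "delta_pos": [-30, 11.5, 0], "turn": 0},
    {"claw": 5, "delta_pos": [-30, 11.5, 0], "turn": 0},
    {"claw": 5, "delta_pos": [-30, 11.5, 0], "turn": 0},
    {"claw": 5, "delta_pos": [0, 0, 0], "turn": 0},
    {"claw": 5, "delta_pos": [0, 0, 0], "turn": 0}
  ]
}}

```text
clock: 9.4
eef_pos: [502.5, 277.8, 213.1]
tcp_rot: [-3.139, 0.0, 1.941]
contact_force: [0.0, 0.0, -2.3]
opening: 0.089
grasp_force: 58.7
```

Run:
```python
from h import *
s=state()
t=grab_frame("top")["img"][:,:,::-1];s=grab_frame("side")["img"][:,:,::-1]
f=lambda i:np.clip(i.astype(float)*1.4,0,255).astype(np.uint8)
cv2.imwrite("pics/b4.png",f(np.hstack([cv2.resize(t[180:330,150:300],(400,400),interpolation=cv2.INTER_CUBIC),cv2.resize(s[220:380,240:400],(400,400),interpolation=cv2.INTER_CUBIC)])))
```

```text
9.4 [502.5 277.8 213.1] [-3.139  0.     1.941] F [ 0.   0.  -2.3] open 7.6 g 58.7 q [0.5  0.28 1.75 0.   1.12 0.13]
```

View pics/b4.png

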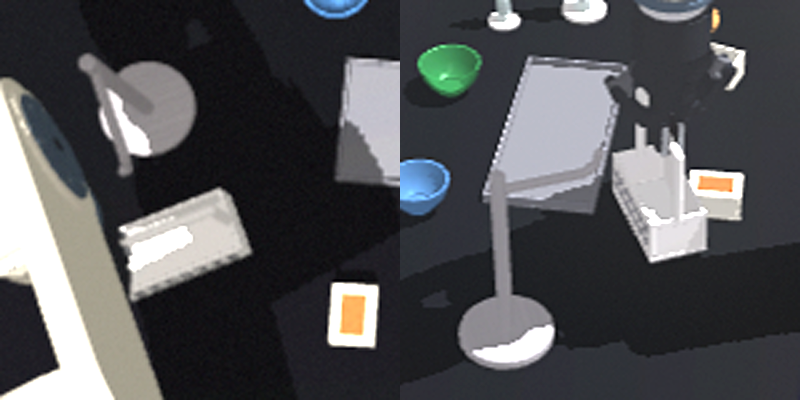

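Top: the basket stands in front of the hook tip, bar across the prong line. I go over the tip and lower.

>>> {"op": "step_arm", "data": {
  "motion": [
    {"claw": 5, "delta_pos": [0, 0, -8], "turn": 0},
    {"claw": 5, "delta_pos": [0, 10, 0], "turn": 0},
    {"claw": 5, "delta_pos": [0, 20, 0], "turn": 0},
    {"claw": 5, "delta_pos": [0, 25, 0], "turn": 0},
    {"claw": 5, "delta_pos": [0, 25, 0], "turn": 0},
    {"claw": 5, "delta_pos": [0, 20, 0], "turn": 0},
    {"claw": 5, "delta_pos": [0, 10, 0], "turn": 0},
    {"claw": 5, "delta_pos": [0, 0, 0], "turn": 0}
  ]
}}

```text
clock: 10.17
eef_pos: [606.4, 321.0, 222.7]
tcp_rot: [3.141, -0.0, 1.945]
contact_force: [-0.5, -0.4, -2.6]
opening: 0.086
grasp_force: 58.7
```

>>> {"op": "step_arm", "data": {
  "motion": [
    {"claw": 5, "delta_pos": [0, 0, 0], "turn": 0},
    {"claw": 5, "delta_pos": [0, 0, 8], "turn": 0},
    {"claw": 5, "delta_pos": [0, 0, 8], "turn": 0},
    {"claw": 5, "delta_pos": [0, 0, 8], "turn": 0},
    {"claw": 5, "delta_pos": [0, 0, 5], "turn": 0},
    {"claw": 5, "delta_pos": [0, 0, 3], "turn": 0},
    {"claw": 5, "delta_pos": [0, 0, 0], "turn": 0}
  ]
}}

```text
clock: 10.75
eef_pos: [604.4, 319.2, 189.9]
tcp_rot: [-3.14, 0.0, 1.944]
contact_force: [-0.1, -0.1, -1.7]
opening: 0.087
grasp_force: 58.7
```

Run:
```python
from h import *
s=state()
t=grab_frame("top")["img"][:,:,::-1];s=grab_frame("side")["img"][:,:,::-1]
f=lambda i:np.clip(i.astype(float)*1.4,0,255).astype(np.uint8)
cv2.imwrite("pics/b5.png",f(np.hstack([cv2.resize(t[180:300,150:270],(400,400),interpolation=cv2.INTER_CUBIC),cv2.resize(s[250:380,240:370],(400,400),interpolation=cv2.INTER_CUBIC)])))
```

```text
10.75 [604.4 319.2 189.9] [-3.14   0.     1.944] F [-0.1 -0.1 -1.7] open 7.4 g 58.7 q [0.48 0.47 1.52 0.   1.16 0.11]
```

View pics/b5.png

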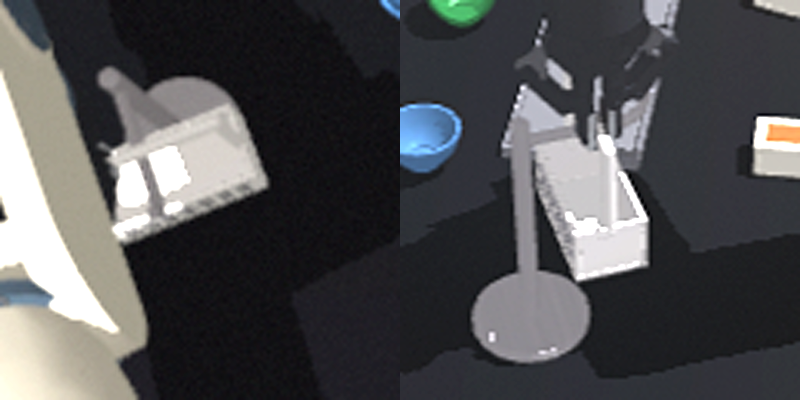

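Side: the prong passes under the bar, inside the handle window, and the basket hangs in front of the post. I lower gently until it rests.

>>> {"op": "step_arm", "data": {
  "motion": [
    {"claw": 5, "delta_pos": [0, 0, 3], "turn": 0},
    {"claw": 5, "delta_pos": [0, 0, 2], "turn": 0},
    {"claw": 5, "delta_pos": [0, 0, 0], "turn": 0}
  ]
}}

```text
clock: 11.1
eef_pos: [604.8, 319.5, 185.6]
tcp_rot: [-3.141, 0.0, 1.944]
contact_force: [-1.4, -0.3, -0.9]
opening: 0.086
grasp_force: 58.7
```

>>> {"op": "step_arm", "data": {
  "motion": [
    {"claw": 5, "delta_pos": [0, 0, 2], "turn": 0},
    {"claw": 5, "delta_pos": [0, 0, 0], "turn": 0}
  ]
}}

```text
clock: 11.27
eef_pos: [604.9, 319.5, 183.7]
tcp_rot: [-3.141, 0.0, 1.944]
contact_force: [0.1, -0.1, -1.5]
opening: 0.086
grasp_force: 58.7
```

>>> {"op": "step_arm", "data": {
  "motion": [
    {"claw": 5, "delta_pos": [0, 0, 1.5], "turn": 0},
    {"claw": 5, "delta_pos": [0, 0, 0], "turn": 0}
  ]
}}

```text
clock: 11.43
eef_pos: [605.1, 319.7, 182.7]
tcp_rot: [3.141, -0.0, 1.944]
contact_force: [0.6, -0.3, 2.1]
opening: 0.091
grasp_force: 59.1
```

Contact at TCP 182.7, bar at 210 as expected. Release and rise.

>>> {"op": "step_arm", "data": {
  "motion": [
    {"claw": 9, "delta_pos": [0, 0, 0], "turn": 0},
    {"claw": 12, "delta_pos": [0, 0, 0], "turn": 0},
    {"claw": 15, "delta_pos": [0, 0, 0], "turn": 0},
    {"claw": 30, "delta_pos": [0, 0, 0], "turn": 0},
    {"claw": 30, "delta_pos": [0, 0, 0], "turn": 0},
    {"claw": 30, "delta_pos": [0, 0, -10], "turn": 0},
    {"claw": 30, "delta_pos": [0, 0, -30], "turn": 0},
    {"claw": 30, "delta_pos": [0, 0, -40], "turn": 0}
  ]
}}

```text
clock: 12.1
eef_pos: [603.2, 318.6, 260.6]
tcp_rot: [-3.135, 0.001, 1.944]
contact_force: [0.9, -0.1, 0.1]
opening: 0.348
grasp_force: 0.0
```

>>> {"op": "step_arm", "data": {
  "motion": [
    {"claw": 60, "delta_pos": [0, 0, -40], "turn": 0},
    {"claw": 60, "delta_pos": [0, 0, -20], "turn": 0},
    {"claw": 60, "delta_pos": [0, 0, 0], "turn": 0.1},
    {"claw": 60, "delta_pos": [0, 0, 0], "turn": 0.12},
    {"claw": 60, "delta_pos": [0, 0, 0], "turn": 0.12},
    {"claw": 60, "delta_pos": [0, 0, 0], "turn": 0.12},
    {"claw": 60, "delta_pos": [0, 0, 0], "turn": 0.12},
    {"claw": 60, "delta_pos": [0, 0, 0], "turn": 0.12}
  ]
}}

```text
clock: 12.77
eef_pos: [605.0, 319.6, 323.4]
tcp_rot: [3.141, -0.0, 1.238]
contact_force: [-0.5, -0.3, 0.3]
opening: 0.699
grasp_force: 0.0
```

Run:
```python
from h import *
s=state()
t=grab_frame("top")["img"][:,:,::-1];s=grab_frame("side")["img"][:,:,::-1]
cv2.imwrite("pics/b6.png",np.hstack([cv2.resize(t[150:340,130:330],(400,380)),cv2.resize(s[160:380,220:420],(400,440))[:380]]))
```

```text
12.77 [605.  319.6 323.4] [ 3.141 -0.     1.238] F [-0.5 -0.3  0.3] open 59.7 g 0.0 q [0.48 0.37 1.37 0.   1.4  0.82]
```

View pics/b6.png

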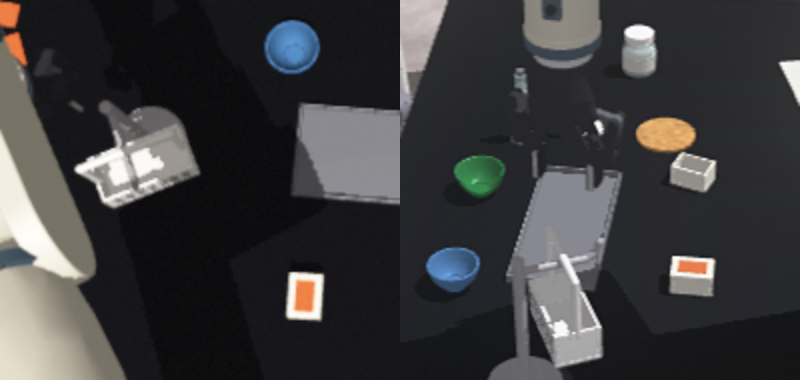

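Top: the basket hangs on the prong, level. Side: its bottom is clear of the base, and the other ware is unmoved. Now the cylinder.

>>> {"op": "step_arm", "data": {
  "motion": [
    {"claw": 60, "delta_pos": [-36.1, 14.2, 0], "turn": 0},
    {"claw": 60, "delta_pos": [-36.1, 14.2, 0], "turn": 0},
    {"claw": 60, "delta_pos": [-36.1, 14.2, 0], "turn": 0},
    {"claw": 60, "delta_pos": [-36.1, 14.2, 0], "turn": 0},
    {"claw": 60, "delta_pos": [-36.1, 14.2, 0], "turn": 0},
    {"claw": 60, "delta_pos": [-36.1, 14.2, 0], "turn": 0},
    {"claw": 60, "delta_pos": [-36.1, 14.2, 0], "turn": 0},
    {"claw": 60, "delta_pos": [-36.1, 14.2, 0], "turn": 0}
  ]
}}

```text
clock: 13.53
eef_pos: [619.6, 7.7, 323.2]
tcp_rot: [3.141, -0.0, 1.249]
contact_force: [-0.1, 0.1, -0.5]
opening: 0.701
grasp_force: 0.0
```

>>> {"op": "step_arm", "data": {
  "motion": [
    {"claw": 60, "delta_pos": [-36.1, 14.2, 0], "turn": 0},
    {"claw": 60, "delta_pos": [-36.1, 14.2, 0], "turn": 0},
    {"claw": 60, "delta_pos": [-36.1, 14.2, 0], "turn": 0},
    {"claw": 60, "delta_pos": [-36.1, 14.2, 0], "turn": 0},
    {"claw": 60, "delta_pos": [-36.1, 14.2, 0], "turn": 0},
    {"claw": 60, "delta_pos": [-36.1, 14.2, 0], "turn": 0},
    {"claw": 60, "delta_pos": [-36.1, 14.2, 0], "turn": 0},
    {"claw": 60, "delta_pos": [-36.1, 14.2, 0], "turn": 0}
  ]
}}

```text
clock: 14.2
eef_pos: [634.4, -302.4, 323.2]
tcp_rot: [3.141, 0.0, 1.249]
contact_force: [1.5, 0.3, -0.2]
opening: 0.705
grasp_force: 0.0
```

>>> {"op": "step_arm", "data": {
  "motion": [
    {"claw": 60, "delta_pos": [0, 0, 0], "turn": 0.12},
    {"claw": 60, "delta_pos": [0, 0, 0], "turn": 0.124},
    {"claw": 60, "delta_pos": [0, 0, 0], "turn": 0.124},
    {"claw": 60, "delta_pos": [0, 0, 0], "turn": 0.124},
    {"claw": 60, "delta_pos": [0, 0, 0], "turn": 0.124},
    {"claw": 60, "delta_pos": [0, 0, 0], "turn": 0.124},
    {"claw": 60, "delta_pos": [0, 0, 0], "turn": 0.124},
    {"claw": 60, "delta_pos": [0, 0, 0], "turn": 0.124}
  ]
}}

```text
clock: 14.87
eef_pos: [634.6, -300.4, 323.0]
tcp_rot: [3.141, -0.0, 0.255]
contact_force: [-0.0, 0.1, 0.2]
opening: 0.701
grasp_force: 0.0
```

>>> {"op": "step_arm", "data": {
  "motion": [
    {"claw": 60, "delta_pos": [0, 0, 0], "turn": 0},
    {"claw": 60, "delta_pos": [0, 0, 0], "turn": 0}
  ]
}}

```text
clock: 15.03
eef_pos: [634.6, -300.4, 322.9]
tcp_rot: [3.141, -0.0, 0.263]
contact_force: [0.7, 0.1, -0.1]
opening: 0.702
grasp_force: 0.0
```

Run:
```python
from h import *
state()
T=grab_frame("top")
# remeasure dishes and coaster on clear view
V=T["img"].max(2)
for c in blobs(V>70):
    x,y=cv2.boundingRect(c)[:2]
    if 150<y<340 and 250<x<460:
        r=cv2.minAreaRect(c); b=onz(T,cv2.boxPoints(r),34)
        e=[np.linalg.norm(b[0]-b[1]),np.linalg.norm(b[1]-b[2])]; l=b[1]-b[0] if e[0]>e[1] else b[2]-b[1]
        print(np.round(r[0]),np.round(b.mean(0)),np.round(e),round(float(np.degrees(np.arctan2(l[1],l[0])))%180,1))
```

```text
15.03 [ 634.6 -300.4  322.9] [ 3.141 -0.     0.263] F [ 0.7  0.1 -0.1] open 59.9 g 0.0 q [-0.44  0.4   1.33  0.    1.41  0.86]
[282. 298.] [451.  96.  34.] [48. 61.] 0.3
[378. 297.] [ 450. -160.   34.] [65. 49.] 158.2
[431. 229.] [ 634. -311.   34.] [99. 61.] 111.0
[328. 228.] [638. -29.  34.] [130. 278.] 84.8
[416. 191.] [ 742. -273.   34.] [74. 41.] 134.7
[358. 174.] [ 791. -114.   34.] [79. 80.] 43.1
[276. 173.] [795. 116.  34.] [76. 75.] 89.6
```

>>> {"op": "step_arm", "data": {
  "motion": [
    {"claw": 60, "delta_pos": [-3.5, -0.5, 0], "turn": 0},
    {"claw": 60, "delta_pos": [0, 0, 40], "turn": 0},
    {"claw": 60, "delta_pos": [0, 0, 40], "turn": 0},
    {"claw": 60, "delta_pos": [0, 0, 30], "turn": 0},
    {"claw": 60, "delta_pos": [0, 0, 20], "turn": 0},
    {"claw": 60, "delta_pos": [0, 0, 15], "turn": 0}
  ],
  "force": 40
}}

```text
clock: 15.58
eef_pos: [629.6, -300.3, 174.7]
tcp_rot: [-3.139, 0.003, 0.259]
contact_force: [0.3, 0.0, 0.1]
opening: 0.698
grasp_force: 0.0
```

>>> {"op": "step_arm", "data": {
  "motion": [
    {"claw": 60, "delta_pos": [0, 0, 15], "turn": 0},
    {"claw": 60, "delta_pos": [0, 0, 15], "turn": 0},
    {"claw": 60, "delta_pos": [0, 0, 10], "turn": 0},
    {"claw": 60, "delta_pos": [0, 0, 10], "turn": 0},
    {"claw": 60, "delta_pos": [0, 0, 0], "turn": 0},
    {"claw": 60, "delta_pos": [0, 0, 0], "turn": 0}
  ]
}}

```text
clock: 16.08
eef_pos: [631.0, -300.8, 127.4]
tcp_rot: [-3.141, 0.0, 0.257]
contact_force: [0.8, -0.9, -0.7]
opening: 0.704
grasp_force: 0.0
```

>>> {"op": "step_arm", "data": {
  "motion": [
    {"claw": 45, "delta_pos": [0, 0, 0], "turn": 0},
    {"claw": 38, "delta_pos": [0, 0, 0], "turn": 0},
    {"claw": 34, "delta_pos": [0, 0, 0], "turn": 0},
    {"claw": 31, "delta_pos": [0, 0, 0], "turn": 0},
    {"claw": 28, "delta_pos": [0, 0, 0], "turn": 0},
    {"claw": 25, "delta_pos": [0, 0, 0], "turn": 0},
    {"claw": 20, "delta_pos": [0, 0, 0], "turn": 0},
    {"claw": 15, "delta_pos": [0, 0, 0], "turn": 0}
  ]
}}

```text
clock: 16.75
eef_pos: [631.3, -300.9, 128.0]
tcp_rot: [3.141, -0.001, 0.256]
contact_force: [-1.0, 1.3, 4.8]
opening: 0.291
grasp_force: 39.1
```

>>> {"op": "step_arm", "data": {
  "motion": [
    {"claw": 15, "delta_pos": [0, 0, -5], "turn": 0},
    {"claw": 15, "delta_pos": [0, 0, -10], "turn": 0},
    {"claw": 15, "delta_pos": [0, 0, -10], "turn": 0},
    {"claw": 15, "delta_pos": [0, 0, 0], "turn": 0}
  ]
}}

```text
clock: 17.08
eef_pos: [632.4, -301.4, 155.3]
tcp_rot: [3.139, -0.003, 0.256]
contact_force: [0.7, -0.8, -0.0]
opening: 0.288
grasp_force: 39.3
```

>>> {"op": "step_arm", "data": {
  "motion": [
    {"claw": 15, "delta_pos": [-8, -3, 0], "turn": 0},
    {"claw": 15, "delta_pos": [-18, -7, 0], "turn": 0},
    {"claw": 15, "delta_pos": [-24, -9.2, 0], "turn": 0},
    {"claw": 15, "delta_pos": [-24, -9.2, 0], "turn": 0},
    {"claw": 15, "delta_pos": [-24, -9.2, 0], "turn": 0},
    {"claw": 15, "delta_pos": [-18, -7, 0], "turn": 0},
    {"claw": 15, "delta_pos": [-10, -3.8, 0], "turn": 0},
    {"claw": 15, "delta_pos": [0, 0, 0], "turn": 0}
  ]
}}

```text
clock: 17.75
eef_pos: [494.4, -285.4, 152.3]
tcp_rot: [-3.14, 0.001, 0.255]
contact_force: [0.1, 0.3, -2.0]
opening: 0.293
grasp_force: 39.4
```

>>> {"op": "step_arm", "data": {
  "motion": [
    {"claw": 15, "delta_pos": [0, 0, 0], "turn": 0},
    {"claw": 15, "delta_pos": [0, 0, 6], "turn": 0},
    {"claw": 15, "delta_pos": [0, 0, 5], "turn": 0},
    {"claw": 15, "delta_pos": [0, 0, 3], "turn": 0},
    {"claw": 15, "delta_pos": [0, 0, 0], "turn": 0},
    {"claw": 15, "delta_pos": [0, 0, 0], "turn": 0}
  ]
}}

```text
clock: 18.25
eef_pos: [497.1, -285.7, 137.8]
tcp_rot: [-3.141, 0.001, 0.256]
contact_force: [-1.1, -0.8, -1.3]
opening: 0.289
grasp_force: 39.4
```

Run:
```python
from h import *
state()
for n in("top","side"):
    f=grab_frame(n); c=f["img"][:,:,::-1]
    p=proj(f,[497,-286,8])[0].astype(int); cv2.imwrite(f"pics/c_{n}.png",c)
    globals()[n]=cv2.resize(c[max(0,p[1]-60):p[1]+40,p[0]-50:p[0]+50],(400,400),interpolation=cv2.INTER_CUBIC); print(p)
cv2.imwrite("pics/c1.png",np.hstack([top,side]))
```

```text
18.25 [ 497.1 -285.7  137.8] [-3.141e+00  1.000e-03  2.560e-01] F [-1.1 -0.8 -1.3] open 24.7 g 39.4 q [-0.52  0.36  1.82  0.    0.97  0.79]
[422 279]
[352 226]
```

View pics/c1.png

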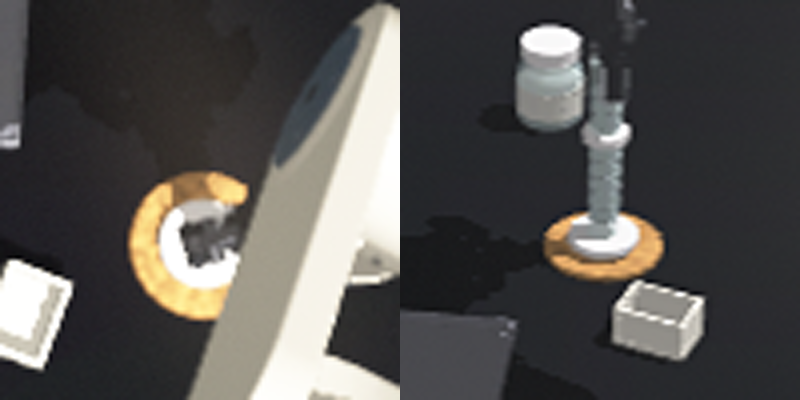

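Top and side: the foot is centred over the coaster, just above it, and upright. Lower to contact and release.

>>> {"op": "step_arm", "data": {
  "motion": [
    {"claw": 15, "delta_pos": [0, 0, 2.5], "turn": 0},
    {"claw": 15, "delta_pos": [0, 0, 0], "turn": 0}
  ]
}}

```text
clock: 18.52
eef_pos: [496.9, -285.8, 135.7]
tcp_rot: [-3.141, 0.0, 0.256]
contact_force: [-1.0, -0.0, -1.5]
opening: 0.295
grasp_force: 39.4
```

>>> {"op": "step_arm", "data": {
  "motion": [
    {"claw": 15, "delta_pos": [0, 0, 1], "turn": 0},
    {"claw": 15, "delta_pos": [0, 0, 0], "turn": 0}
  ]
}}

```text
clock: 18.68
eef_pos: [496.9, -285.8, 134.9]
tcp_rot: [-3.142, 0.0, 0.256]
contact_force: [0.3, -0.0, -1.2]
opening: 0.293
grasp_force: 39.4
```

>>> {"op": "step_arm", "data": {
  "motion": [
    {"claw": 15, "delta_pos": [0, 0, 0.5], "turn": 0},
    {"claw": 15, "delta_pos": [0, 0, 0], "turn": 0}
  ]
}}

```text
clock: 18.85
eef_pos: [496.9, -285.8, 134.4]
tcp_rot: [-3.142, 0.0, 0.256]
contact_force: [1.6, 0.9, -2.1]
opening: 0.293
grasp_force: 39.4
```

>>> {"op": "step_arm", "data": {
  "motion": [
    {"claw": 15, "delta_pos": [0, 0, 0.7], "turn": 0},
    {"claw": 15, "delta_pos": [0, 0, 0], "turn": 0}
  ]
}}

```text
clock: 19.02
eef_pos: [497.1, -285.9, 134.0]
tcp_rot: [3.141, -0.0, 0.256]
contact_force: [-0.7, 0.5, 0.6]
opening: 0.293
grasp_force: 39.6
```

>>> {"op": "step_arm", "data": {
  "motion": [
    {"claw": 15, "delta_pos": [0, 0, 0.7], "turn": 0},
    {"claw": 15, "delta_pos": [0, 0, 0], "turn": 0}
  ]
}}

```text
clock: 19.18
eef_pos: [497.4, -286.1, 134.0]
tcp_rot: [3.141, -0.001, 0.256]
contact_force: [-2.0, 1.5, 7.4]
opening: 0.29
grasp_force: 40.4
```

>>> {"op": "step_arm", "data": {
  "motion": [
    {"claw": 15, "delta_pos": [0, 0, -1], "turn": 0},
    {"claw": 25, "delta_pos": [0, 0, 0], "turn": 0},
    {"claw": 27, "delta_pos": [0, 0, 0], "turn": 0},
    {"claw": 30, "delta_pos": [0, 0, 0], "turn": 0},
    {"claw": 36, "delta_pos": [0, 0, 0], "turn": 0},
    {"claw": 45, "delta_pos": [0, 0, 0], "turn": 0},
    {"claw": 55, "delta_pos": [0, 0, 0], "turn": 0},
    {"claw": 60, "delta_pos": [0, 0, 0], "turn": 0}
  ]
}}

```text
clock: 19.85
eef_pos: [497.0, -285.9, 134.0]
tcp_rot: [3.142, 0.0, 0.256]
contact_force: [-0.0, -0.9, 0.4]
opening: 0.701
grasp_force: 0.0
```

>>> {"op": "step_arm", "data": {
  "motion": [
    {"claw": 60, "delta_pos": [0, 0, -15], "turn": 0},
    {"claw": 60, "delta_pos": [0, 0, -30], "turn": 0},
    {"claw": 60, "delta_pos": [0, 0, -40], "turn": 0},
    {"claw": 60, "delta_pos": [0, 0, -40], "turn": 0},
    {"claw": 65, "delta_pos": [-3, -35, 0], "turn": 0},
    {"claw": 65, "delta_pos": [-4, -35, 0], "turn": 0},
    {"claw": 65, "delta_pos": [-3, -35, 0], "turn": 0},
    {"claw": 65, "delta_pos": [-3, -26, 0], "turn": 0}
  ]
}}

```text
clock: 20.52
eef_pos: [450.0, -160.5, 259.2]
tcp_rot: [-3.141, -0.0, 0.255]
contact_force: [0.8, 0.1, -0.6]
opening: 0.758
grasp_force: 0.0
```

>>> {"op": "step_arm", "data": {
  "motion": [
    {"claw": 65, "delta_pos": [0, 0, 0], "turn": 0.106},
    {"claw": 65, "delta_pos": [0, 0, 0], "turn": 0.106},
    {"claw": 65, "delta_pos": [0, 0, 0], "turn": 0.106},
    {"claw": 65, "delta_pos": [0, 0, 40], "turn": 0.106},
    {"claw": 65, "delta_pos": [0, 0, 40], "turn": 0.106},
    {"claw": 65, "delta_pos": [0, 0, 40], "turn": 0.106},
    {"claw": 65, "delta_pos": [0, 0, 0], "turn": 0},
    {"claw": 65, "delta_pos": [0, 0, 0], "turn": 0}
  ]
}}

```text
clock: 21.18
eef_pos: [449.9, -161.9, 138.2]
tcp_rot: [3.141, 0.004, -0.377]
contact_force: [-0.1, -0.6, -0.0]
opening: 0.761
grasp_force: 0.0
```

Run:
```python
from h import *
s=state()
f=grab_frame("side")
# tips visible? save and report dark finger bottom: print columns around projected TCP
e=s["eef_pos"]; print("proj tcp",proj(f,e).round(1),"dish",proj(f,[[451,-162,34]]).round(1))
cv2.imwrite("pics/d_side.png",f["img"][:,:,::-1])
p=proj(f,[451,-162,60])[0].astype(int)
print(f["img"][p[1]-40:p[1]+30:2,p[0]-24:p[0]+25:3].max(2))
print(p)
# cylinder check
h=f["img"].min(2); c=blobs((h[150:235,335:370]>200),8)
print([cv2.boundingRect(x) for x in c], proj(f,[[497,-286,15],[497,-286,105]]).round())
```

```text
21.18 [ 449.9 -161.9  138.2] [ 3.141  0.004 -0.377] F [-0.1 -0.6 -0. ] open 65.0 g 0.0 q [-0.35  0.23  2.01 -0.    0.91  1.6 ]
proj tcp [[368.  214.3]] dish [[366.4 241.7]]
[[150 176  36 126 129 108  61  44  46  46  43  60  44  45  46  46  47]
 [132 112  36 126 135  85  45  45  46  50  40  59  45  46  46  47  48]
 [ 64  42 124 124 132 107  45  45  45  41  40  59  44  46  47  46  46]
 [ 44  43 138 144 149 140  44  45  49  43  41  85  45  47  46  47  47]
 [ 45  43 130 180 212 104  45  45  50  42  42  65  45  46  46  47  47]
 [ 45  43  41 133 142  96  42  45  44  43  44  46  47  46  46  46  46]
 [ 42  43  39 126 133 101  55  45 103  42  45  45  45  46  46  46  47]
 [ 43  43  38 125 136  99  70  44 101  40  44  46  46  45  45  46  46]
 [ 44  44  46 126 134  89  70  43 116  43  45  45  45  45  46  46  46]
 [ 45  44  51 124 136  82  69  40 117  43  44  44  44  46  45  45  47]
 [ 44  45  47 121 136  65  44  96 106  45  45  46  46  46  46  46  48]
 [ 44  44  52 126 135  82  45  44  44  45  45  46  46  46  48  48  47]
 [ 44  41  45 121 127  63  44  45  45  45  46  46  46  47  47  47  47]
 [ 7
[... 929 characters left out ...]
 38  45  21 148 144 145 149 255 205 194  39  45  45  46  46]
 [ 43  46  45  45  20 148 145 145 144 142 183 195  38  46  45  46  47]
 [ 43  44  45  27  39 154 145 144 145 146 174 215  41  46  45  45  46]
 [ 44  44  45  35  26  63 146 154 146 145 188 115  44  45  45  45  46]
 [ 44  45  44  45  45  43  25  56 142 149 216  40  43  45  45  46  46]
 [ 43  44  44  45  44  44  45  44  32  46  55  43  45  45  45  46  46]
 [ 43  44  44  45  46  45  45  44  44  44  44  44  45  44  44  45  44]
 [ 44  44  44  44  44  44  45  45  44  45  44  44  45  44  45  44  45]
 [ 43  45  46  44  44  45  44  45  45  45  45  44  44  44  44  44  44]]
[366 234]
[(11, 71, 16, 9), (0, 23, 12, 7)] [[353. 225.]
 [353. 202.]]
```

>>> {"op": "step_arm", "data": {
  "motion": [
    {"claw": 65, "delta_pos": [1, 0, 40], "turn": 0},
    {"claw": 65, "delta_pos": [0, 0, 40], "turn": 0},
    {"claw": 65, "delta_pos": [0, 0, 25], "turn": 0},
    {"claw": 65, "delta_pos": [0, 0, 15], "turn": 0},
    {"claw": 65, "delta_pos": [0, 0, 0], "turn": 0},
    {"claw": 65, "delta_pos": [0, 0, 0], "turn": 0}
  ]
}}

```text
clock: 21.73
eef_pos: [453.8, -163.4, 20.8]
tcp_rot: [-3.142, -0.002, -0.378]
contact_force: [0.2, -0.1, 0.6]
opening: 0.76
grasp_force: 0.0
```

>>> {"op": "step_arm", "data": {
  "motion": [
    {"claw": 65, "delta_pos": [0, 0, 4], "turn": 0},
    {"claw": 65, "delta_pos": [0, 0, 4], "turn": 0},
    {"claw": 65, "delta_pos": [0, 0, 0], "turn": 0}
  ]
}}

```text
clock: 21.98
eef_pos: [453.0, -163.1, 11.9]
tcp_rot: [-3.142, -0.002, -0.38]
contact_force: [-0.9, -0.4, -0.4]
opening: 0.76
grasp_force: 0.0
```

Run:
```python
from h import *
s=state()
f=grab_frame("side"); s=cv2.resize(f["img"][200:280,326:406,::-1],(500,500),interpolation=cv2.INTER_CUBIC)
cv2.imwrite("pics/d1.png",np.clip(s*1.5,0,255))
```

```text
21.98 [ 453.  -163.1   11.9] [-3.142e+00 -2.000e-03 -3.800e-01] F [-0.9 -0.4 -0.4] open 64.9 g 0.0 q [-0.35  0.44  2.08  0.    0.61  1.6 ][ WARN:0@1.689] global loadsave.cpp:1063 imwrite_ Unsupported depth image for selected encoder is fallbacked to CV_8U.
```

View pics/d1.png

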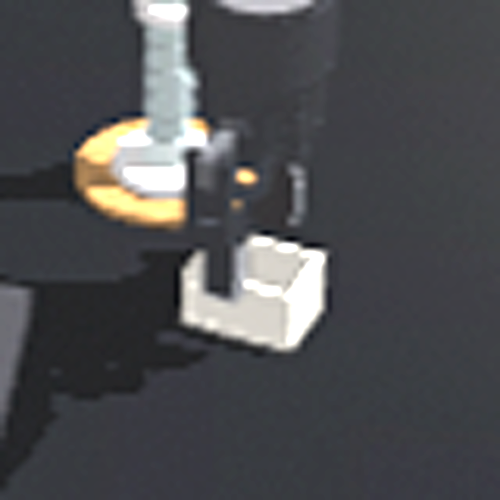

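Side crop: the front finger hangs in front of the near wall, its tip at (225,298) about a third down the wall. Lower 10 mm more and close.

>>> {"op": "step_arm", "data": {
  "motion": [
    {"claw": 65, "delta_pos": [-1, 0, 4], "turn": 0},
    {"claw": 65, "delta_pos": [0, 0, 4], "turn": 0},
    {"claw": 65, "delta_pos": [0, 0, 2], "turn": 0},
    {"claw": 65, "delta_pos": [0, 0, 0], "turn": 0},
    {"claw": 55, "delta_pos": [0, 0, 0], "turn": 0},
    {"claw": 48, "delta_pos": [0, 0, 0], "turn": 0},
    {"claw": 42, "delta_pos": [0, 0, 0], "turn": 0},
    {"claw": 35, "delta_pos": [0, 0, 0], "turn": 0}
  ]
}}

```text
clock: 22.7
eef_pos: [451.3, -162.4, 1.3]
tcp_rot: [3.142, -0.0, -0.38]
contact_force: [-0.6, 0.8, 2.7]
opening: 0.507
grasp_force: 41.2
```

>>> {"op": "step_arm", "data": {
  "motion": [
    {"claw": 35, "delta_pos": [0, 0, 0], "turn": 0},
    {"claw": 35, "delta_pos": [0, 0, 0], "turn": 0},
    {"claw": 35, "delta_pos": [0, 0, -10], "turn": 0},
    {"claw": 35, "delta_pos": [0, 0, -20], "turn": 0},
    {"claw": 35, "delta_pos": [0, 0, -20], "turn": 0},
    {"claw": 35, "delta_pos": [0, 0, 0], "turn": 0},
    {"claw": 35, "delta_pos": [0, 0, 0], "turn": 0}
  ]
}}

```text
clock: 23.28
eef_pos: [452.2, -162.7, 52.2]
tcp_rot: [-3.142, -0.003, -0.38]
contact_force: [0.2, 0.4, -0.5]
opening: 0.504
grasp_force: 40.9
```

>>> {"op": "step_arm", "data": {
  "motion": [
    {"claw": 35, "delta_pos": [15, -14, 0], "turn": 0},
    {"claw": 35, "delta_pos": [28, -26, 0], "turn": 0},
    {"claw": 35, "delta_pos": [28, -26, 0], "turn": 0},
    {"claw": 35, "delta_pos": [28, -26, 0], "turn": 0},
    {"claw": 35, "delta_pos": [28, -26, 0], "turn": 0},
    {"claw": 35, "delta_pos": [16, -15, 0], "turn": 0},
    {"claw": 35, "delta_pos": [0, 0, 0], "turn": -0.1},
    {"claw": 35, "delta_pos": [0, 0, 0], "turn": -0.1}
  ]
}}

```text
clock: 23.95
eef_pos: [634.0, -91.0, 49.4]
tcp_rot: [-3.142, 0.001, -0.174]
contact_force: [-0.4, -0.0, -1.2]
opening: 0.503
grasp_force: 41.0
```

>>> {"op": "step_arm", "data": {
  "motion": [
    {"claw": 35, "delta_pos": [0, 0, 0], "turn": -0.09},
    {"claw": 35, "delta_pos": [0, 0, 15], "turn": 0},
    {"claw": 35, "delta_pos": [0, 0, 15], "turn": 0},
    {"claw": 35, "delta_pos": [0, 0, 10], "turn": 0},
    {"claw": 35, "delta_pos": [0, 0, 3], "turn": 0},
    {"claw": 35, "delta_pos": [0, 0, 0], "turn": 0},
    {"claw": 35, "delta_pos": [0, 0, 0], "turn": 0}
  ]
}}

```text
clock: 24.53
eef_pos: [633.3, -92.0, 7.8]
tcp_rot: [-3.142, 0.0, -0.09]
contact_force: [0.6, -0.5, -1.0]
opening: 0.5
grasp_force: 41.0
```

>>> {"op": "step_arm", "data": {
  "motion": [
    {"claw": 35, "delta_pos": [0, 0, 2], "turn": 0},
    {"claw": 35, "delta_pos": [0, 0, 0], "turn": 0},
    {"claw": 35, "delta_pos": [0, 0, 1], "turn": 0},
    {"claw": 35, "delta_pos": [0, 0, 0], "turn": 0}
  ]
}}

```text
clock: 24.87
eef_pos: [633.7, -92.1, 5.4]
tcp_rot: [3.142, -0.001, -0.09]
contact_force: [-0.3, 0.5, 0.2]
opening: 0.503
grasp_force: 41.1
```

>>> {"op": "step_arm", "data": {
  "motion": [
    {"claw": 45, "delta_pos": [0, 0, 0], "turn": 0},
    {"claw": 50, "delta_pos": [0, 0, 0], "turn": 0},
    {"claw": 60, "delta_pos": [0, 0, 0], "turn": 0},
    {"claw": 60, "delta_pos": [0, 0, 0], "turn": 0},
    {"claw": 60, "delta_pos": [0, 0, -20], "turn": 0},
    {"claw": 60, "delta_pos": [0, 0, -40], "turn": 0},
    {"claw": 60, "delta_pos": [0, 0, -40], "turn": 0},
    {"claw": 60, "delta_pos": [0, 0, -10], "turn": 0}
  ]
}}

```text
clock: 25.53
eef_pos: [636.7, -92.4, 121.2]
tcp_rot: [3.141, -0.008, -0.09]
contact_force: [1.5, -0.2, 0.5]
opening: 0.7
grasp_force: 0.0
```

>>> {"op": "step_arm", "data": {
  "motion": [
    {"claw": 65, "delta_pos": [-25, 0, 0], "turn": 0},
    {"claw": 65, "delta_pos": [-40, 0, 0], "turn": 0},
    {"claw": 65, "delta_pos": [-40, 0, 0], "turn": 0},
    {"claw": 65, "delta_pos": [-40, 0, 0], "turn": 0},
    {"claw": 65, "delta_pos": [-40, 0, 0], "turn": 0},
    {"claw": 65, "delta_pos": [-12, 0, 0], "turn": -0.09},
    {"claw": 65, "delta_pos": [0, 0, 0], "turn": 0},
    {"claw": 65, "delta_pos": [0, 0, 0], "turn": 0}
  ]
}}

```text
clock: 26.2
eef_pos: [437.6, -74.3, 115.6]
tcp_rot: [3.141, -0.002, -0.002]
contact_force: [-0.2, -0.2, -0.6]
opening: 0.763
grasp_force: 0.0
```

```bash
cat >> h.py <<'E'
def dishes(z=34,lo=70,show=True):
    T=grab_frame("top"); V=T["img"].max(2); V2=T["img"].min(2)
    for c in blobs(V>lo)+blobs((V2>125)):
        x,y=cv2.boundingRect(c)[:2]
        if 150<y<400 and 230<x<460:
            r=cv2.minAreaRect(c); b=onz(T,cv2.boxPoints(r),z)
            e=[np.linalg.norm(b[0]-b[1]),np.linalg.norm(b[1]-b[2])]; l=b[1]-b[0] if e[0]>e[1] else b[2]-b[1]
            if max(e)<300: print(np.round(r[0]),np.round(b.mean(0)),np.round(e),round(float(np.degrees(np.arctan2(l[1],l[0])))%180,1))
    return T
E
python3 - <<'E'
from h import *
state(); T=dishes()
for z in (4,14): 
    m=(T["img"].max(2)>50); m[:195]=0;m[265:]=0;m[:,:265]=0;m[:,392:]=0
    for c in blobs(m,2000):
        b=onz(T,cv2.boxPoints(cv2.minAreaRect(c)),z); print("tray",z,b[:,:2].round())
E
```

```text
26.2 [437.6 -74.3 115.6] [ 3.141e+00 -2.000e-03 -2.000e-03] F [-0.2 -0.2 -0.6] open 65.2 g 0.0 q [-0.17  0.21  2.1   0.    0.83  1.4 ]
[282. 298.] [450.  95.  34.] [63. 48.] 176.5
[422. 280.] [ 496. -280.   34.] [100.  99.] 159.9
[328. 228.] [638. -27.  34.] [130. 280.] 84.9
[416. 191.] [ 741. -273.   34.] [74. 43.] 134.7
[358. 174.] [ 790. -115.   34.] [79. 78.] 135.4
[276. 173.] [795. 116.  34.] [76. 75.] 89.6
[355. 432.] [112. -94.  34.] [233. 231.] 89.9
[378. 371.] [ 259. -157.   34.] [30. 59.] 56.5
[477. 408.] [ 167. -409.   34.] [296. 207.] 101.8
[282. 298.] [449.  94.  34.] [59. 44.] 176.5
[426. 280.] [ 495. -292.   34.] [83. 59.] 89.7
[360. 230.] [ 634. -117.   34.] [120.  94.] 175.5
[291. 219.] [663.  72.  34.] [97. 70.] 175.4
[416. 191.] [ 741. -272.   34.] [68. 41.] 134.7
tray 4 [[ 591.  120.]
 [ 726.  109.]
 [ 697. -178.]
 [ 563. -162.]]
tray 14 [[ 590.  119.]
 [ 723.  108.]
 [ 695. -176.]
 [ 562. -161.]]
```

>>> {"op": "step_arm", "data": {
  "motion": [
    {"claw": 65, "delta_pos": [-4, -30, 0], "turn": 0.03},
    {"claw": 65, "delta_pos": [0, -40, 0], "turn": 0.03},
    {"claw": 65, "delta_pos": [0, -40, 0], "turn": 0},
    {"claw": 65, "delta_pos": [0, -40, 0], "turn": 0},
    {"claw": 65, "delta_pos": [0, -20, 0], "turn": 0},
    {"claw": 65, "delta_pos": [0, 0, 20], "turn": 0},
    {"claw": 65, "delta_pos": [0, 0, 0], "turn": 0},
    {"claw": 65, "delta_pos": [0, 0, 0], "turn": 0}
  ],
  "force": 20
}}

```text
clock: 26.92
eef_pos: [440.7, 95.8, 94.5]
tcp_rot: [3.141, 0.002, -0.06]
contact_force: [1.0, -1.1, -0.6]
opening: 0.764
grasp_force: 0.0
```

>>> {"op": "step_arm", "data": {
  "motion": [
    {"claw": 65, "delta_pos": [0, 0, 35], "turn": 0},
    {"claw": 65, "delta_pos": [0, 0, 30], "turn": 0},
    {"claw": 65, "delta_pos": [0, 0, 15], "turn": 0},
    {"claw": 65, "delta_pos": [0, 0, 0], "turn": 0},
    {"claw": 65, "delta_pos": [0, 0, 0], "turn": 0}
  ]
}}

```text
clock: 27.33
eef_pos: [440.7, 94.9, 15.1]
tcp_rot: [3.141, 0.001, -0.062]
contact_force: [-0.9, -0.1, -0.1]
opening: 0.76
grasp_force: 0.0
```

>>> {"op": "step_arm", "data": {
  "motion": [
    {"claw": 65, "delta_pos": [0, 0, 4], "turn": 0},
    {"claw": 65, "delta_pos": [0, 0, 4], "turn": 0},
    {"claw": 65, "delta_pos": [0, 0, 4], "turn": 0},
    {"claw": 65, "delta_pos": [0, 0, 0], "turn": 0}
  ]
}}

```text
clock: 27.67
eef_pos: [440.6, 95.6, 3.1]
tcp_rot: [-3.141, -0.0, -0.06]
contact_force: [-1.3, -0.7, -0.6]
opening: 0.759
grasp_force: 0.0
```

>>> {"op": "step_arm", "data": {
  "motion": [
    {"claw": 65, "delta_pos": [-7, 0, 0], "turn": 0},
    {"claw": 65, "delta_pos": [0, 0, 3], "turn": 0},
    {"claw": 65, "delta_pos": [0, 0, 3], "turn": 0},
    {"claw": 65, "delta_pos": [0, 0, 0], "turn": 0}
  ]
}}

```text
clock: 28.0
eef_pos: [433.1, 96.0, -3.3]
tcp_rot: [3.141, 0.0, -0.06]
contact_force: [-0.0, -0.6, -0.1]
opening: 0.759
grasp_force: 0.0
```

>>> {"op": "step_arm", "data": {
  "motion": [
    {"claw": 55, "delta_pos": [0, 0, 0], "turn": 0},
    {"claw": 50, "delta_pos": [0, 0, 0], "turn": 0},
    {"claw": 47, "delta_pos": [0, 0, 0], "turn": 0},
    {"claw": 44, "delta_pos": [0, 0, 0], "turn": 0},
    {"claw": 40, "delta_pos": [0, 0, 0], "turn": 0},
    {"claw": 35, "delta_pos": [0, 0, 0], "turn": 0},
    {"claw": 35, "delta_pos": [0, 0, 0], "turn": 0}
  ]
}}

```text
clock: 28.58
eef_pos: [433.6, 96.1, -2.7]
tcp_rot: [-3.141, -0.0, -0.06]
contact_force: [-0.3, 1.7, 5.2]
opening: 0.509
grasp_force: 20.8
```

>>> {"op": "step_arm", "data": {
  "motion": [
    {"claw": 35, "delta_pos": [0, 0, -20], "turn": 0},
    {"claw": 35, "delta_pos": [0, 0, -40], "turn": 0},
    {"claw": 35, "delta_pos": [0, 0, -20], "turn": 0},
    {"claw": 35, "delta_pos": [0, 0, 0], "turn": 0},
    {"claw": 35, "delta_pos": [0, 0, 0], "turn": 0}
  ]
}}

```text
clock: 29.0
eef_pos: [434.2, 96.1, 77.9]
tcp_rot: [-3.141, -0.003, -0.06]
contact_force: [-0.0, -0.7, -0.7]
opening: 0.51
grasp_force: 21.4
```

Run:
```python
from h import *
s=state(); f=grab_frame("side"); e=s["eef_pos"]
h=cv2.cvtColor(f["img"],cv2.COLOR_RGB2HSV).astype(int); print("tcp px",proj(f,e).round())
m=(h[...,0]<15)&(h[...,1]>120)&(h[...,2]>80); m[400:]=0
for c in blobs(m,10): print("terracotta",cv2.boundingRect(c))
m=(f["img"].min(2)>125); m[:230]=0; m[330:]=0; m[:,:330]=0; m[:,430:]=0
for c in blobs(m,20): print("white",cv2.boundingRect(c),cv2.minAreaRect(c), cv2.approxPolyDP(c,2,True)[:,0].tolist())
print("level dish corners would be",proj(f,[[x,95,z] for x in (420,480) for z in (83,117)]).round().tolist())
```

```text
29.0 [434.2  96.1  77.9] [-3.141e+00 -3.000e-03 -6.000e-02] F [-0.  -0.7 -0.7] open 43.6 g 21.4 q [ 0.21  0.28  2.13 -0.    0.74  1.85]
tcp px [[372. 282.]]
terracotta (360, 268, 9, 6)
white (356, 266, 21, 20) ((366.3382263183594, 275.6029357910156), (20.70805549621582, 18.17707061767578), 4.39870548248291) [[358, 266], [356, 283], [376, 285], [368, 282], [367, 275], [357, 273], [359, 267], [367, 267]]
level dish corners would be [[378.0, 280.0], [378.0, 271.0], [356.0, 280.0], [357.0, 270.0]]
```

The dish is held level and does not droop. I use the tray's near wall as an edge to pivot it between the pads.

>>> {"op": "step_arm", "data": {
  "motion": [
    {"claw": 35, "delta_pos": [15, 4.5, 0], "turn": 0.02},
    {"claw": 35, "delta_pos": [30, 9, 0], "turn": 0.02},
    {"claw": 35, "delta_pos": [35, 10, 0], "turn": 0},
    {"claw": 35, "delta_pos": [30, 8, 0], "turn": 0},
    {"claw": 35, "delta_pos": [19, 5, 0], "turn": 0},
    {"claw": 35, "delta_pos": [0, 0, 20], "turn": 0},
    {"claw": 35, "delta_pos": [0, 0, 20], "turn": 0},
    {"claw": 35, "delta_pos": [0, 0, 0], "turn": 0}
  ]
}}

```text
clock: 29.72
eef_pos: [554.9, 47.3, 32.0]
tcp_rot: [3.14, 0.008, -0.101]
contact_force: [-0.9, 0.1, -2.2]
opening: 0.512
grasp_force: 21.3
```

>>> {"op": "step_arm", "data": {
  "motion": [
    {"claw": 35, "delta_pos": [0, 0, 0], "turn": 0},
    {"claw": 35, "delta_pos": [0, 0, 0], "turn": 0}
  ]
}}

```text
clock: 29.88
eef_pos: [558.0, 48.0, 36.6]
tcp_rot: [3.141, 0.002, -0.1]
contact_force: [0.0, -0.7, -0.1]
opening: 0.509
grasp_force: 21.3
```

>>> {"op": "step_arm", "data": {
  "motion": [
    {"claw": 35, "delta_pos": [3, 0, 12], "turn": 0},
    {"claw": 35, "delta_pos": [0, 0, 10], "turn": 0},
    {"claw": 35, "delta_pos": [0, 0, 0], "turn": 0},
    {"claw": 35, "delta_pos": [0, 0, 3], "turn": 0},
    {"claw": 35, "delta_pos": [0, 0, 2], "turn": 0},
    {"claw": 35, "delta_pos": [0, 0, 2], "turn": 0}
  ]
}}

```text
clock: 30.38
eef_pos: [560.9, 47.8, 9.0]
tcp_rot: [3.142, 0.001, -0.1]
contact_force: [-9.7, -0.1, 19.9]
opening: 0.513
grasp_force: 24.4
```

>>> {"op": "step_arm", "data": {
  "motion": [
    {"claw": 35, "delta_pos": [0, 0, 2], "turn": 0},
    {"claw": 35, "delta_pos": [0, 0, 2], "turn": 0},
    {"claw": 35, "delta_pos": [0, 0, 0], "turn": 0}
  ]
}}

```text
clock: 30.63
eef_pos: [560.2, 47.8, 5.1]
tcp_rot: [3.141, 0.002, -0.1]
contact_force: [-9.0, 1.8, 15.6]
opening: 0.51
grasp_force: 25.6
```

```bash
cat >> h.py <<'E'
def sidedish(x,y):
    s=state(); f=grab_frame("side"); p=proj(f,[x,y,25])[0].astype(int); o=p-[40,40]
    h=cv2.cvtColor(f["img"],cv2.COLOR_RGB2HSV).astype(int)[o[1]:o[1]+80,o[0]:o[0]+80]; g=f["img"][o[1]:o[1]+80,o[0]:o[0]+80]
    for n,m in (("terra",(h[...,0]<15)&(h[...,1]>120)&(h[...,2]>80)),("white",(g.min(2)>80)&(h[...,1]<30)&(g[...,2].astype(int)-g[...,0]<4))):
        for c in blobs(m,15): print(n,(cv2.approxPolyDP(c,1.5,True)[:,0]+o).tolist())
    return f
E
python3 - <<'E'
from h import *
f=sidedish(575,50)
print(proj(f,[[x,71,z] for x in (547,607) for z in (14,48)]).round().tolist())
E
```

```text
30.63 [560.2  47.8   5.1] [ 3.141e+00  2.000e-03 -1.000e-01] F [-9.   1.8 15.6] open 43.6 g 25.6 q [0.08 0.54 1.91 0.   0.69 1.75]
white [[335, 275], [331, 275], [331, 289], [326, 291], [323, 288], [321, 279], [315, 279], [316, 274], [320, 272], [315, 272], [311, 287], [315, 288], [305, 291], [296, 274], [293, 273], [293, 293], [283, 294], [283, 296], [293, 296], [284, 300], [285, 314], [289, 323], [320, 323], [306, 293], [313, 290], [331, 292]]
white [[300, 247], [297, 254], [297, 263], [316, 265], [319, 255], [315, 248]]
[[333.0, 292.0], [333.0, 283.0], [312.0, 291.0], [312.0, 282.0]]
```

```bash
cat >> h.py <<'E'
def asc(x,y,z=25,w=22,hh=17,name="side"):
    f=grab_frame(name); p=proj(f,[x,y,z])[0].astype(int); g=f["img"][p[1]-hh:p[1]+hh,p[0]-w:p[0]+w].astype(int)
    print("origin",p-[w,hh])
    for r in g:
        print("".join("T" if q[0]>q[2]+50 else "#" if q.min()>180 else "+" if q.min()>110 else "-" if q.max()>70 else "." for q in r))
    return f
E
python3 - <<'E'
from h import *
asc(575,60); asc(575,50,40,name="top")
E
```

```text
origin [301 269]
++++++++++++++++++++-.......................
++++++++++++++++++++........................
+++++++++++++++++++-...---..................
++++++++++++++++++++...--...................
++++++++++++++++++++........................
++++++++++++++++-TT--.......................
++++++++++++++++-TTT-.........+###-.........
++++++++++++++++-TTT-.........+###+.........
++++++-------+++TTTT-.........+###-.........
++++++------+++-TTTT-.........+###..........
++++++++----++++-T+#+.........-###..........
-------+----+++++++#+-........+##+..........
.-----------+++++++++........-+##+..........
.----------++++++--+-.........+##-..........
+----------++++++--+++--.....-+##-..........
#.---------+++++---++++-.....-+#+...........
#+---------+++----+++++-.....-+++...........
##.--------++++++++++++-.....-++-...........
##+.---..-+++++++++++++-.....-++-...........
###.-++######++++++++++-.....-+-............
###########++++++++++++-....-++-............
######+++++++----+++++++-----++-............
####++++------------.-+++++++++-............
+####--------------.......-++++.............
+##
[... 1293 characters left out ...]
+++++++++++++++++---+++++
++++++++++++++++++++++++++++++++++++---+++++
++++++++++++++++++++++++++++++++++++--++++++
+++++++++++++++++++++++++++++++++++++-++++++
+++++++++++++++++++++++++++-+++-++-+--++++++
+++++++++++++++++-+-+++++--------+-----+++++
+++-+-++++-++-----+--------------------+++++
--+-+-+-++-------------------------...-+++++
--------------------+++----------.....-+++++
--------+------+----------------.......-++++
........-------------------++--........--+++
.........--+-----------------..........--+++
...........---+-------------...........--+--
.............------------..............----+
................---------------------..-+--+
..........-----------------++++++++-----++++
```

Run:
```python
from h import *
f=grab_frame("side")
print(onz(f,[[321,269],[321,272]],14).round())
print("tray edge pred px",proj(f,[[585,50,14],[583,20,14],[588,90,14],[580,-10,14]]).round(1).tolist())
T=grab_frame("top")
print("top", proj(T,[[585,50,14],[580,0,14],[575,-50,14]]).round(1).tolist())
g=T["img"].max(2)
for c in (330,340,350): print(c,g[240:262,c])
```

```text
[[589. -37.  14.]
 [588. -22.  14.]]
tray edge pred px [[320.4, 287.1], [321.7, 280.8], [318.5, 295.8], [323.3, 274.6]]
top [[299.5, 248.4], [317.6, 250.1], [335.8, 251.8]]
330 [146 146 145 146 145 146 146 149 147 105 139 129  61  26  23  25  25  23
  26  22  24  24]
340 [145 144 146 147 146 146 148 146 147 147 103 143 125  51  25  26  23  24
  25  25  24  25]
350 [241 210 173 148 145 146 147 146 147 147 106  71 159 134  49  24  24  24
  27  25  24  26]
```

The dish slid up between the pads instead of pivoting, because the pad patch was too big and the lever too short. I set it down, regrip only its top edge near the end, and press its far end on the wall.

>>> {"op": "step_arm", "data": {
  "motion": [
    {"claw": 35, "delta_pos": [0, 0, -15], "turn": 0},
    {"claw": 35, "delta_pos": [-15, 0, -15], "turn": 0},
    {"claw": 35, "delta_pos": [-35, 0, 0], "turn": 0},
    {"claw": 35, "delta_pos": [-35, 0, 0], "turn": 0},
    {"claw": 35, "delta_pos": [0, 0, 15], "turn": 0},
    {"claw": 35, "delta_pos": [0, 0, 14], "turn": 0},
    {"claw": 35, "delta_pos": [0, 0, 6], "turn": 0},
    {"claw": 35, "delta_pos": [0, 0, 0], "turn": 0}
  ]
}}

```text
clock: 31.55
eef_pos: [476.4, 56.1, -1.7]
tcp_rot: [3.141, 0.001, -0.1]
contact_force: [-0.2, -0.3, -1.2]
opening: 0.51
grasp_force: 23.4
```

>>> {"op": "step_arm", "data": {
  "motion": [
    {"claw": 35, "delta_pos": [0, 0, 2], "turn": 0},
    {"claw": 35, "delta_pos": [0, 0, 0], "turn": 0},
    {"claw": 50, "delta_pos": [0, 0, 0], "turn": 0},
    {"claw": 60, "delta_pos": [0, 0, 0], "turn": 0},
    {"claw": 60, "delta_pos": [0, 0, 0], "turn": 0},
    {"claw": 60, "delta_pos": [0, 0, -5], "turn": 0},
    {"claw": 60, "delta_pos": [-5, 0, -7], "turn": 0},
    {"claw": 60, "delta_pos": [0, 0, 0], "turn": 0}
  ]
}}

```text
clock: 32.22
eef_pos: [471.7, 56.7, 10.3]
tcp_rot: [-3.141, -0.001, -0.1]
contact_force: [0.1, -0.4, -0.5]
opening: 0.7
grasp_force: 0.0
```

Run:
```python
from h import *
s=state(); e=s["eef_pos"]; f=asc(e[0]+15,e[1]+10,20)
x=e[0]+16; print(proj(f,[[a,e[1]+22,z] for a in (x-30,x+30) for z in (0,34)]).round(1).tolist())
```

```text
32.22 [471.7  56.7  10.3] [-3.141e+00 -1.000e-03 -1.000e-01] F [ 0.1 -0.4 -0.5] open 59.8 g 0.0 q [0.12 0.44 2.1  0.   0.6  1.79]
origin [331 273]
............................................
............................................
................................-...........
............................................
............................................
..........----..............................
..........+++++++++++-......................
..........+++---++++++......................
.........-+++TTTTTTTTT......................
.........-++-TTTTTTTTT......................
.........-++-TTTTTTTT-......................
.........+++-TTTTTTTTT-.....................
.........+++TTTTTTTTTTT.....................
........-+++++++--TTTTTT-.....-.............
........-+++++++++++###+.....--.............
........+++++++++++####+.....--.............
........++++++++++++++++-....--.............
........++++++++++++++++-....--.............
........+++++++++++++++-.....--.............
........+++++++++++++++-.....--.............
........+++++++++++++++++++-+-..............
........++++++++++++++++++++++..............
........++++++++++++++++++++++..............
........--++++++++++++++++++++..............
..................--+++++++++-..............
...........................--...............
............................................
............................................
............................................
............................................
............................................
............................................
............................................
............................................
[[363.3, 298.6], [363.7, 289.7], [342.7, 297.9], [342.9, 288.9]]
```

>>> {"op": "step_arm", "data": {
  "motion": [
    {"claw": 60, "delta_pos": [2, 0, 6], "turn": 0},
    {"claw": 60, "delta_pos": [0, 0, 0], "turn": 0},
    {"claw": 50, "delta_pos": [0, 0, 0], "turn": 0},
    {"claw": 45, "delta_pos": [0, 0, 0], "turn": 0},
    {"claw": 42, "delta_pos": [0, 0, 0], "turn": 0},
    {"claw": 38, "delta_pos": [0, 0, 0], "turn": 0},
    {"claw": 35, "delta_pos": [0, 0, 0], "turn": 0},
    {"claw": 35, "delta_pos": [0, 0, 0], "turn": 0}
  ],
  "force": 25
}}

```text
clock: 32.93
eef_pos: [473.9, 56.4, 3.0]
tcp_rot: [3.142, 0.0, -0.1]
contact_force: [-0.2, -0.2, -1.5]
opening: 0.507
grasp_force: 25.5
```

>>> {"op": "step_arm", "data": {
  "motion": [
    {"claw": 35, "delta_pos": [0, 0, -10], "turn": 0},
    {"claw": 35, "delta_pos": [0, 0, -20], "turn": 0},
    {"claw": 35, "delta_pos": [0, 0, -10], "turn": 0},
    {"claw": 35, "delta_pos": [0, 0, 0], "turn": 0},
    {"claw": 35, "delta_pos": [0, 0, 0], "turn": 0}
  ]
}}

```text
clock: 33.35
eef_pos: [474.7, 56.5, 43.8]
tcp_rot: [-3.141, -0.002, -0.1]
contact_force: [0.2, 0.2, -1.2]
opening: 0.509
grasp_force: 25.8
```

Run:
```python
from h import *
s=state(); e=s["eef_pos"]; f=asc(e[0]+15,e[1]+10,60)
x=e[0]+21; print(proj(f,[[a,e[1]+22,z] for a in (x-30,x+30) for z in (40,74)]).round(1).tolist())
```

```text
33.35 [474.7  56.5  43.8] [-3.141e+00 -2.000e-03 -1.000e-01] F [ 0.2  0.2 -1.2] open 43.4 g 25.8 q [ 0.12  0.38  2.08 -0.    0.68  1.79]
origin [330 262]
............................................
.........................----...............
..........................--................
............................................
............................................
...........----.............................
...........++++++++++-......................
...........+++---+++++-.....................
..........-++-TTTTTTTT-.....................
..........-++-TTTTTTTT-.....................
..........+++-TTTTTTTT-.....................
..........+++-TTTTTTTT......................
.........-+++TTTTTTTTTT.....................
.........-++++++---TTTT-....................
.........++++++++++++###-.....--............
.........++++++++++++###-.....--............
.........+++++++++++++++-.....+-............
.........+++++++++++++++-.....+-............
.........+++++++++++++++-....-+-............
.........+++++++++++++++-....---............
.........+++++++++++++++-....---............
.........+++++++++++++++++++++-.............
.........++++++++++++++++++++++.............
.........-++++++++++++++++++++-.............
...............----+++++++++++-.............
..........................----..............
............................................
............................................
............................................
............................................
............................................
............................................
............................................
............................................
[[361.0, 287.9], [361.3, 278.7], [340.2, 287.2], [340.3, 278.0]]
```

>>> {"op": "step_arm", "data": {
  "motion": [
    {"claw": 35, "delta_pos": [14, 0, 0], "turn": 0},
    {"claw": 35, "delta_pos": [25, 0, 0], "turn": 0},
    {"claw": 35, "delta_pos": [20, 0, 0], "turn": 0},
    {"claw": 35, "delta_pos": [8, 0, 0], "turn": 0},
    {"claw": 35, "delta_pos": [0, 0, 12], "turn": 0},
    {"claw": 35, "delta_pos": [0, 0, 10], "turn": 0},
    {"claw": 35, "delta_pos": [0, 0, 0], "turn": 0},
    {"claw": 35, "delta_pos": [0, 0, 0], "turn": 0}
  ]
}}

```text
clock: 34.07
eef_pos: [538.0, 49.7, 19.5]
tcp_rot: [3.141, 0.004, -0.1]
contact_force: [0.5, -0.4, -1.0]
opening: 0.507
grasp_force: 25.8
```

>>> {"op": "step_arm", "data": {
  "motion": [
    {"claw": 35, "delta_pos": [0, 0, 3], "turn": 0},
    {"claw": 35, "delta_pos": [0, 0, 3], "turn": 0},
    {"claw": 35, "delta_pos": [0, 0, 2], "turn": 0},
    {"claw": 35, "delta_pos": [0, 0, 2], "turn": 0},
    {"claw": 35, "delta_pos": [0, 0, 0], "turn": 0}
  ]
}}

```text
clock: 34.48
eef_pos: [538.7, 49.9, 11.1]
tcp_rot: [3.141, 0.003, -0.1]
contact_force: [-6.7, 1.2, 8.1]
opening: 0.507
grasp_force: 27.8
```

Run:
```python
from h import *
s=state(); e=s["eef_pos"]; f=asc(e[0]+18,e[1]+10,25)
x=e[0]+21; print(proj(f,[[a,e[1]+22,z] for a in (x-30,x+30) for z in (10,44)]).round(1).tolist())
```

```text
34.48 [538.7  49.9  11.1] [ 3.141e+00  3.000e-03 -1.000e-01] F [-6.7  1.2  8.1] open 43.3 g 27.8 q [0.09 0.51 1.95 0.   0.68 1.76]
origin [307 269]
++++++++++++++++-+-.........................
+++++++++++++++--+-.....---.................
+++++++++++++++-++-......--.................
+++++++++++++++-++..........................
+++++++++++++++++++-........................
++++++++++++++++++++++......................
+++++++++++++++-TTTT--......................
+++++++++++++++TTTTTTT..........++..........
+++++++-----+++TTTTTTT.........-+-..........
++++++------++-TTTTTTT-.....................
+++++++----+##+TTTTTTT-........--...........
-----+++---++#+-TTTTTT-........++...........
-----+++----+++++++++T-........++...........
-----+++-----+++++++++##+......--...........
-------------+++++++++##+.....-+-...........
-------------++++++++++++-....--............
------------+++++++++++++-....--............
-------++++++++++++++++++-....--............
-..-+++++++++++++++++++++-....--............
+######+++-++++++++++++++.....--............
#####+++++++++++++++++++++------............
+++++++----+++++++++++++++++++-.............
+++----------...-+++++++++++++-.............
-------------........-++++++++-.............
.------------.............--+-..............
.------------...............................
+-----------................................
#.----------................................
#+----------................................
##.---------................................
##+--------.................................
###.-------.................................
###--------.................................
+#+--------.................................
[[338.8, 293.6], [338.9, 284.6], [318.3, 292.9], [318.2, 283.9]]
```

The side bottom edge now slopes about 10°, so it pivots. Continue: lower a bit, then push towards the wall.

>>> {"op": "step_arm", "data": {
  "motion": [
    {"claw": 35, "delta_pos": [0, 0, 2], "turn": 0},
    {"claw": 35, "delta_pos": [0, 0, 2], "turn": 0},
    {"claw": 35, "delta_pos": [2, 0, 0], "turn": 0},
    {"claw": 35, "delta_pos": [2, 0, 0], "turn": 0},
    {"claw": 35, "delta_pos": [2, 0, 0], "turn": 0},
    {"claw": 35, "delta_pos": [0, 0, 0], "turn": 0}
  ]
}}

```text
clock: 35.03
eef_pos: [542.8, 49.2, 7.1]
tcp_rot: [3.141, 0.007, -0.1]
contact_force: [-12.6, 0.6, 11.7]
opening: 0.51
grasp_force: 29.7
```

>>> {"op": "step_arm", "data": {
  "motion": [
    {"claw": 35, "delta_pos": [3, 0, 0], "turn": 0},
    {"claw": 35, "delta_pos": [3, 0, 0], "turn": 0},
    {"claw": 35, "delta_pos": [0, 0, 0], "turn": 0}
  ]
}}

```text
clock: 35.28
eef_pos: [548.2, 48.5, 7.1]
tcp_rot: [3.14, 0.008, -0.1]
contact_force: [-15.3, 0.0, 15.6]
opening: 0.506
grasp_force: 30.7
```

Run:
```python
from h import *
s=state(); e=s["eef_pos"]; f=asc(e[0]+18,e[1]+10,25)
```

```text
35.28 [548.2  48.5   7.1] [ 3.14   0.008 -0.1  ] F [-15.3   0.   15.6] open 43.2 g 30.7 q [0.09 0.53 1.93 0.   0.69 1.76]
origin [304 269]
+++++++++++++++++++---...........--.........
++++++++++++++++++---........-...-..........
++++++++++++++++++-++...---.................
++++++++++++++++++-++....-..................
+++++++++++++++++++++-......................
++++++++++++++++-T-++-......................
++++++++++++++++TTTTT-......................
+++++++++++++++-TTTTT-......................
+++++++-----+++-TTTTT-.........+##..........
+++++++-----+++TTTTTTT.........+#+..........
++++++++----+++##+TTT-...-.....-#+..........
------++----++++#+-TTT.........++-..........
------++---+++-++++++-.........##...........
-----------+++--+++++---.......++...........
-----------+++--+++++++++.....-++...........
-----------++---++++++++-.....--............
-----------+---+++++++++-.....--............
----------++++++++++++++-.....--............
.---..-+++++++++++++++++-.....--............
.-++######++++++++++++++-.....--............
########++++++++++++++++-....-+-............
###+++++++----++++++++++++++-+-.............
#++++-----------..-++++++++++-..............
##--------------.....--+++++++..............
##+-------------.........-+++-..............
###.-----------.............................
###+-----------.............................
####.----------.............................
####+----------.............................
+####.----+---..............................
+####+---++---..............................
++####.-------..............................
++####--------..............................
++++#+--------..............................
```

>>> {"op": "step_arm", "data": {
  "motion": [
    {"claw": 35, "delta_pos": [0, 0, -8], "turn": 0},
    {"claw": 35, "delta_pos": [10, 0, 0], "turn": 0},
    {"claw": 35, "delta_pos": [0, 0, 0], "turn": 0},
    {"claw": 35, "delta_pos": [0, 0, 4], "turn": 0},
    {"claw": 35, "delta_pos": [0, 0, 3], "turn": 0},
    {"claw": 35, "delta_pos": [0, 0, 2], "turn": 0},
    {"claw": 35, "delta_pos": [0, 0, 2], "turn": 0},
    {"claw": 35, "delta_pos": [0, 0, 0], "turn": 0}
  ]
}}

```text
clock: 36.0
eef_pos: [562.0, 47.8, 4.8]
tcp_rot: [-3.141, 0.001, -0.1]
contact_force: [-8.1, 1.4, 20.8]
opening: 0.512
grasp_force: 34.7
```

Run:
```python
from h import *
s=state(); e=s["eef_pos"]; f=asc(e[0]+18,e[1]+10,25)
```

```text
36.0 [562.   47.8   4.8] [-3.141e+00  1.000e-03 -1.000e-01] F [-8.1  1.4 20.8] open 43.7 g 34.7 q [0.08 0.54 1.91 0.   0.69 1.75]
origin [299 268]
++++++++++++++++++++++-..-..................
+++++++++++++++++++++-......................
+++++++++++++++++++++-......................
+++++++++++++++++++++-..---.................
++++++++++++++++++-++-...--.................
+++++++++++++++++-TTT-......................
+++++++++++++++++TTTT-......................
+++++++++++++++++-TTT-......................
++++++++++++++++-TTTTT..........-+-.........
++++++++----++++-TTTTT.........-##+.........
++++++++----++++++-TTT.........-##+.........
++++++++++-+++++++++##+.........#+-.........
#----------++++++++++#+-.......-##..........
#+.--------++++++++-+++........+#+..........
##.--------++++++++--+-........+#+..........
##+-------+++++++++--+++-......++-..........
###.------++++++++---++++-....-#+...........
###+------++++++----+++++-....-++...........
####.-----+++++++++++++++-....-+-...........
####+.--..-++++++++++++++-....--............
+####.-++######++++++++++-....--............
+############++++++++++++.....--............
-+######+++++++----+++++++------............
-+####++++------------++++++++..............
-++####--------------...-++++...............
--+####+-------------.....---...............
---+####.-----------........................
---+####+-----------........................
-++++####.----------........................
+++++####+.---------........................
++++++####.+--------........................
++++++####+--------.........................
+++++++####.-----++.........................
+++++++####------++.........................
```

>>> {"op": "step_arm", "data": {
  "motion": [
    {"claw": 35, "delta_pos": [0, 0, -12], "turn": 0},
    {"claw": 35, "delta_pos": [-30, 0, -25], "turn": 0},
    {"claw": 35, "delta_pos": [-38, 0, -25], "turn": 0},
    {"claw": 35, "delta_pos": [-20, 0, 0], "turn": 0},
    {"claw": 35, "delta_pos": [0, 0, 0], "turn": 0},
    {"claw": 42.5, "delta_pos": [0, 0, 0], "turn": 0},
    {"claw": 42.5, "delta_pos": [0, 0, 0], "turn": 0}
  ],
  "force": 20
}}

```text
clock: 36.63
eef_pos: [479.3, 56.1, 64.0]
tcp_rot: [-3.141, -0.001, -0.1]
contact_force: [0.4, -0.6, -1.0]
opening: 0.509
grasp_force: 32.2
```

>>> {"op": "step_arm", "data": {
  "motion": [
    {"claw": 43, "delta_pos": [0, 0, 0], "turn": 0},
    {"claw": 43, "delta_pos": [0, 0, 0], "turn": 0}
  ]
}}

```text
clock: 36.8
eef_pos: [479.0, 56.0, 63.6]
tcp_rot: [3.142, -0.0, -0.1]
contact_force: [-0.0, 1.0, -0.1]
opening: 0.513
grasp_force: 32.2
```

>>> {"op": "step_arm", "data": {
  "motion": [
    {"claw": 43.2, "delta_pos": [0, 0, 0], "turn": 0},
    {"claw": 43.2, "delta_pos": [0, 0, 0], "turn": 0}
  ]
}}

```text
clock: 36.97
eef_pos: [478.5, 55.9, 63.6]
tcp_rot: [3.142, 0.0, -0.1]
contact_force: [-0.3, 0.2, -0.4]
opening: 0.507
grasp_force: 32.2
```

Run:
```python
from h import *
s=state(); e=s["eef_pos"]; f=asc(e[0]+18,e[1]+10,e[2]+18)
```

```text
36.97 [478.5  55.9  63.6] [ 3.142  0.    -0.1  ] F [-0.3  0.2 -0.4] open 43.3 g 32.2 q [0.11 0.35 2.06 0.   0.73 1.78]
origin [328 256]
+-............-+-...........................
-.............++++-.......---...............
-.............+++++++-....-.................
.............-+++--++++.....................
-............++++TTTT--.....................
............-++++TTTTTT.....................
............++++-TTTTTT.....................
...........-++++-TTTTTT.........--..........
...........-++++-TTTTTT.........+#+.........
..........-+++++++-TTTT-........-++.........
..........-++++++++++-T-........---.........
..........-+++++++++++-.........#+..........
..........-+++++++++++-.........++..........
.........-+++++++++++++-........#+..........
.........-+++++++++++++++-.....-++..........
.........++++++++++++++++-....-++-..........
.........++++++++++++++++-....-++-..........
........-++++++++++++++++-....---...........
...........-+++++++++++++-....---...........
.............-+++++++++++-....---...........
................-++++++++-....---...........
..................-+++++++------............
.....................-+++++++-..............
.......................--++++...............
..........................-+-...............
............................................
............................................
............................................
............................................
............................................
............................................
............................................
............................................
............................................
```

It has rotated about 20° (bottom edge from (337,273) to (356,280)). Next I see whether a looser claw value lowers the grip.

>>> {"op": "step_arm", "data": {
  "motion": [
    {"claw": 43.6, "delta_pos": [0, 0, 0], "turn": 0},
    {"claw": 43.6, "delta_pos": [0, 0, 0], "turn": 0}
  ]
}}

```text
clock: 37.18
eef_pos: [478.2, 56.0, 63.9]
tcp_rot: [3.142, 0.0, -0.1]
contact_force: [-0.3, 0.1, -1.7]
opening: 0.514
grasp_force: 17.0
```

>>> {"op": "step_arm", "data": {
  "motion": [
    {"claw": 43.8, "delta_pos": [0, 0, 0], "turn": 0},
    {"claw": 43.8, "delta_pos": [0, 0, 0], "turn": 0}
  ]
}}

```text
clock: 37.35
eef_pos: [478.2, 56.0, 64.0]
tcp_rot: [-3.142, 0.0, -0.1]
contact_force: [-0.5, 0.2, -2.2]
opening: 0.51
grasp_force: 8.5
```

Grip is finely tunable: 43.8 gives 8.5 N. I go back to the wall with a light grip.

>>> {"op": "step_arm", "data": {
  "motion": [
    {"claw": 43.8, "delta_pos": [15, 0, 0], "turn": 0},
    {"claw": 43.8, "delta_pos": [25, 0, 0], "turn": 0},
    {"claw": 43.8, "delta_pos": [25, 0, 0], "turn": 0},
    {"claw": 43.8, "delta_pos": [13, 0, 0], "turn": 0},
    {"claw": 43.8, "delta_pos": [0, 0, 12], "turn": 0},
    {"claw": 43.8, "delta_pos": [0, 0, 18], "turn": 0},
    {"claw": 43.8, "delta_pos": [0, 0, 12], "turn": 0},
    {"claw": 43.8, "delta_pos": [0, 0, 0], "turn": 0}
  ]
}}

```text
clock: 38.02
eef_pos: [552.3, 48.1, 18.8]
tcp_rot: [3.141, 0.006, -0.1]
contact_force: [-0.7, -0.8, -1.3]
opening: 0.51
grasp_force: 8.5
```

>>> {"op": "step_arm", "data": {
  "motion": [
    {"claw": 43.8, "delta_pos": [0, 0, 4], "turn": 0},
    {"claw": 43.85, "delta_pos": [0, 0, 4], "turn": 0},
    {"claw": 43.85, "delta_pos": [0, 0, 3], "turn": 0},
    {"claw": 43.85, "delta_pos": [0, 0, 2], "turn": 0},
    {"claw": 43.85, "delta_pos": [0, 0, 2], "turn": 0},
    {"claw": 43.85, "delta_pos": [0, 0, 2], "turn": 0},
    {"claw": 43.85, "delta_pos": [0, 0, 0], "turn": 0}
  ]
}}

```text
clock: 38.6
eef_pos: [555.7, 48.2, 4.8]
tcp_rot: [3.142, 0.0, -0.1]
contact_force: [0.1, -0.2, -1.0]
opening: 0.513
grasp_force: 6.4
```

Run:
```python
from h import *
s=state(); e=s["eef_pos"]; f=asc(e[0]+12,e[1]+10,e[2]+25)
```

```text
38.6 [555.7  48.2   4.8] [ 3.142  0.    -0.1  ] F [ 0.1 -0.2 -1. ] open 43.8 g 6.4 q [ 0.08  0.54  1.92 -0.    0.69  1.75]
origin [304 267]
+++++++++++++++++++-........................
+++++++++++++++++++-........................
+++++++++++++++++++-........................
++++++++++++++++++-.........................
++++++++++++++++++-..---....................
++++++++++++++++++-...--....................
++++++++++++++-TT--.........................
++++++++++++++-TTTT.........................
++++++++++++++-TTTT...-.....................
++++++++++++++TTTTT...........--............
++++++---++++-TTTTT..........###............
+++++----+++++-TTTT-.........##+............
+++++++--++++++##+T-.........#+-............
-----++--+++++++#++-.........#+.............
-----+--++++++-++++-........-##.............
--------++++++--+++-........+#+.............
-------+++++++--+++++-......+++.............
-------++++++---++++++-....-++-.............
-------++++----+++++++-....-++..............
------++++++++++++++++-....-+-..............
.---..-+++++++++++++++-....--...............
.-++######++++++++++++-....--...............
########++++-+++++++++-....---..............
###+++++++------++++++---..--...............
#++++-----------..-++++++++-................
##--------------.....-++++-.................
##+-------------.......-++..................
###.------------............................
###+-----------.............................
####.----------.............................
####+----------.............................
+####.--+-----..............................
+####+--------..............................
++####.-------..............................
```

>>> {"op": "step_arm", "data": {
  "motion": [
    {"claw": 43.85, "delta_pos": [0, 0, 2], "turn": 0},
    {"claw": 43.85, "delta_pos": [0, 0, 2], "turn": 0},
    {"claw": 43.85, "delta_pos": [2, 0, 0], "turn": 0},
    {"claw": 43.85, "delta_pos": [2, 0, 0], "turn": 0},
    {"claw": 43.85, "delta_pos": [2, 0, 0], "turn": 0},
    {"claw": 43.85, "delta_pos": [0, 0, 0], "turn": 0}
  ]
}}

```text
clock: 39.15
eef_pos: [559.2, 47.8, 0.5]
tcp_rot: [3.141, 0.005, -0.1]
contact_force: [-6.7, 2.2, 5.9]
opening: 0.513
grasp_force: 7.8
```

>>> {"op": "step_arm", "data": {
  "motion": [
    {"claw": 43.85, "delta_pos": [2, 0, 0], "turn": 0},
    {"claw": 43.85, "delta_pos": [2, 0, 0], "turn": 0},
    {"claw": 43.85, "delta_pos": [0, 0, 0], "turn": 0}
  ]
}}

```text
clock: 39.4
eef_pos: [563.2, 47.3, 0.5]
tcp_rot: [3.141, 0.005, -0.1]
contact_force: [-8.2, 1.3, 5.8]
opening: 0.515
grasp_force: 8.2
```

Run:
```python
from h import *
s=state(); e=s["eef_pos"]; f=asc(e[0]+12,e[1]+10,e[2]+25)
```

```text
39.4 [5.632e+02 4.730e+01 5.000e-01] [ 3.141  0.005 -0.1  ] F [-8.2  1.3  5.8] open 44.0 g 8.2 q [0.08 0.55 1.9  0.   0.69 1.75]
origin [301 268]
+++++++++++++++++++-........................
+++++++++++++++++++-..-.....................
+++++++++++++++++++-........................
++++++++++++++++++-.........................
++++++++++++++++++-..---....................
+++++++++++++++++TT...--....................
+++++++++++++++++TT.........................
++++++++++++++++-TT.........................
+++++++---++++++-TT....-.....+##+...........
++++++------++++-TT-.........+####..........
++++++-----+++++-TT..........TT###..........
++++++++---+++++++##+........-####..........
-----------++++++++#+-.......-###+..........
.-----+----++++++-+++........+###-..........
.---------+++++++--+-........T###...........
+---------+++++++----........####...........
#.--------++++++--+----.....-###+...........
#+-------+++++----++++-....--###-...........
##.------+++++++++++++-....-++++-...........
##+.---..-++++++++++++-....-+++-............
###.-++######+++++++++-.....-+-.............
###########++++-++++++-.....-+-.............
######+++++++-----++++-....-++..............
####++++-------------++-------..............
+####--------------....-++++-...............
+####+-------------......-++-...............
-+####.------------.........................
.+####+-----------..........................
+++####.----------..........................
+++####+.-+-------..........................
++++####.++------...........................
++++####+--------...........................
+++++####.----.++...........................
+++++####----++++...........................
```

The horizontal push slides the dish. The top of the hook post (220 mm, 16 mm wide) fits inside the dish's hollow and allows a long lever with vertical travel, so I use that from the side away from the basket.

>>> {"op": "step_arm", "data": {
  "motion": [
    {"claw": 43.5, "delta_pos": [-4, 0, -5], "turn": 0},
    {"claw": 43.4, "delta_pos": [0, 0, -30], "turn": 0},
    {"claw": 43.4, "delta_pos": [0, 0, -40], "turn": 0},
    {"claw": 43.4, "delta_pos": [0, 0, -40], "turn": 0},
    {"claw": 43.4, "delta_pos": [0, 0, -40], "turn": 0},
    {"claw": 43.4, "delta_pos": [0, 0, -40], "turn": 0},
    {"claw": 43.4, "delta_pos": [0, 0, -40], "turn": 0},
    {"claw": 43.4, "delta_pos": [0, 0, -25], "turn": 0}
  ]
}}

```text
clock: 40.12
eef_pos: [563.1, 47.7, 265.9]
tcp_rot: [-3.141, -0.006, -0.1]
contact_force: [2.6, 0.1, -0.8]
opening: 0.516
grasp_force: 17.1
```

>>> {"op": "step_arm", "data": {
  "motion": [
    {"claw": 43.4, "delta_pos": [10, -25, 0], "turn": 0},
    {"claw": 43.4, "delta_pos": [14, -38, 0], "turn": 0},
    {"claw": 43.4, "delta_pos": [14, -39, 0], "turn": 0},
    {"claw": 43.4, "delta_pos": [14, -39, 0], "turn": 0},
    {"claw": 43.4, "delta_pos": [14, -39, 0], "turn": 0},
    {"claw": 43.4, "delta_pos": [14, -39, 0], "turn": 0},
    {"claw": 43.4, "delta_pos": [14, -39, 0], "turn": 0},
    {"claw": 43.4, "delta_pos": [10, -30, 0], "turn": 0}
  ]
}}

```text
clock: 40.78
eef_pos: [694.9, 326.8, 260.8]
tcp_rot: [-3.141, -0.001, -0.099]
contact_force: [0.0, -0.4, -0.9]
opening: 0.513
grasp_force: 17.0
```

>>> {"op": "step_arm", "data": {
  "motion": [
    {"claw": 43.4, "delta_pos": [0, 0, 0], "turn": -0.12},
    {"claw": 43.4, "delta_pos": [0, 0, 0], "turn": -0.12},
    {"claw": 43.4, "delta_pos": [0, 0, 0], "turn": -0.12},
    {"claw": 43.4, "delta_pos": [0, 0, 0], "turn": -0.12},
    {"claw": 43.4, "delta_pos": [0, 0, 0], "turn": -0.12},
    {"claw": 43.4, "delta_pos": [0, 0, 0], "turn": -0.12},
    {"claw": 43.4, "delta_pos": [0, 0, 0], "turn": -0.12},
    {"claw": 43.4, "delta_pos": [0, 0, 0], "turn": -0.12}
  ]
}}

```text
clock: 41.45
eef_pos: [694.1, 323.7, 261.0]
tcp_rot: [3.141, -0.0, 0.866]
contact_force: [0.2, 0.7, -1.0]
opening: 0.51
grasp_force: 17.1
```

>>> {"op": "step_arm", "data": {
  "motion": [
    {"claw": 43.4, "delta_pos": [0, 0, 0], "turn": -0.12},
    {"claw": 43.4, "delta_pos": [0, 0, 0], "turn": -0.12},
    {"claw": 43.4, "delta_pos": [0, 0, 0], "turn": -0.12},
    {"claw": 43.4, "delta_pos": [0, 0, 0], "turn": -0.12},
    {"claw": 43.4, "delta_pos": [0, 0, 0], "turn": -0.12},
    {"claw": 43.4, "delta_pos": [0, 0, 0], "turn": -0.12},
    {"claw": 43.4, "delta_pos": [0, 0, 0], "turn": -0.12},
    {"claw": 43.4, "delta_pos": [0, 0, 0], "turn": -0.12}
  ]
}}

```text
clock: 42.12
eef_pos: [694.1, 323.7, 261.0]
tcp_rot: [3.141, 0.0, 1.826]
contact_force: [-1.1, 0.7, -1.0]
opening: 0.514
grasp_force: 17.1
```

>>> {"op": "step_arm", "data": {
  "motion": [
    {"claw": 43.4, "delta_pos": [0, 0, 0], "turn": -0.12},
    {"claw": 43.4, "delta_pos": [0, 0, 0], "turn": -0.12},
    {"claw": 43.4, "delta_pos": [0, 0, 0], "turn": -0.12},
    {"claw": 43.4, "delta_pos": [0, 0, 0], "turn": -0.12},
    {"claw": 43.4, "delta_pos": [0, 0, 0], "turn": -0.12},
    {"claw": 43.4, "delta_pos": [0, 0, 0], "turn": -0.12},
    {"claw": 43.4, "delta_pos": [0, 0, 0], "turn": -0.12},
    {"claw": 43.4, "delta_pos": [0, 0, 0], "turn": -0.12}
  ]
}}

```text
clock: 42.78
eef_pos: [694.1, 323.7, 261.0]
tcp_rot: [3.141, 0.0, 2.786]
contact_force: [0.0, -0.6, -0.4]
opening: 0.514
grasp_force: 17.1
```

>>> {"op": "step_arm", "data": {
  "motion": [
    {"claw": 43.4, "delta_pos": [0, 0, 0], "turn": -0.12},
    {"claw": 43.4, "delta_pos": [0, 0, 0], "turn": -0.12},
    {"claw": 43.4, "delta_pos": [0, 0, 0], "turn": -0.12},
    {"claw": 43.4, "delta_pos": [0, 0, 0], "turn": -0.12},
    {"claw": 43.4, "delta_pos": [0, 0, 0], "turn": -0.12},
    {"claw": 43.4, "delta_pos": [0, 0, 0], "turn": -0.12},
    {"claw": 43.4, "delta_pos": [0, 0, 0], "turn": 0},
    {"claw": 43.4, "delta_pos": [0, 0, 0], "turn": 0}
  ]
}}

```text
clock: 43.45
eef_pos: [694.1, 323.7, 261.0]
tcp_rot: [-3.141, 0.0, -2.787]
contact_force: [-0.4, -0.2, -1.0]
opening: 0.508
grasp_force: 17.1
```

Run:
```python
from h import *
s=state(); e=s["eef_pos"]; f=asc(e[0]-5,e[1]+10,e[2]+25)
print(proj(f,[[666,314,220],[e[0],e[1],e[2]+25]]).round().tolist())
```

```text
43.45 [694.1 323.7 261. ] [-3.141  0.    -2.787] F [-0.4 -0.2 -1. ] open 43.4 g 17.1 q [ 0.43  0.55  1.24 -0.    1.36 -1.49]
origin [245 255]
.........-----.........----...--++++-.....++
..........----................-T++++-....-++
...........--.................-T-++++-...+++
..............................-TT++++-...+++
..............................TTT+++++-.-+++
................-.............TTTT+++++.++++
..............+++.............TTTT-+##+-++++
............++++-.............TTT-#####+++++
...........-++++-.............-+####++##++++
...........-++++T-............-###+++++#++++
............++++-.............##++++++++##++
............-++++.............++#+++++++##++
.............++++-............++++++++++++++
.............++++--...........+++++++++++#++
.............-++++-........--+++++++++++++++
..............+++++-......-+++++++++++++++++
..............-+++---.....-++++++++++++++++#
..............-+++++-.....-+++++++++++++++++
...............+++++-.....-+++++++++++++++++
...............-++-+-.....-+++++++++++++++++
................++++-......-++++++++++++++++
................-+++-......+++++++++++++++++
.................----......-+++++--+++++++++
..................-+-......++++-..++++++++++
...................-----+++++-....++++++++++
...................++++++++-.....-++++++++++
...................-+++++-.......+++++++++++
....................-++..........+++++++++++
.-.--...........................-+++++++++++
---------.......................++++++++++++
------------....................++++++++++++
-------------..................-++++++++++++
--------------.................++-++++++++++
---------------................+###+++++++++
[[279.0, 290.0], [266.0, 270.0]]
```

Side: the dish is held free end up at about 24°, above the post top (279,290). I lower it beside the post with a light grip.

>>> {"op": "step_arm", "data": {
  "motion": [
    {"claw": 43.4, "delta_pos": [-2, 0, 15], "turn": 0},
    {"claw": 43.4, "delta_pos": [0, 1, 20], "turn": 0},
    {"claw": 43.4, "delta_pos": [0, 0, 20], "turn": 0},
    {"claw": 43.7, "delta_pos": [0, 0, 10], "turn": 0},
    {"claw": 43.7, "delta_pos": [0, 0, 0], "turn": 0},
    {"claw": 43.7, "delta_pos": [0, 0, 4], "turn": 0},
    {"claw": 43.7, "delta_pos": [0, 0, 4], "turn": 0},
    {"claw": 43.7, "delta_pos": [0, 0, 4], "turn": 0}
  ]
}}

```text
clock: 44.17
eef_pos: [696.3, 325.7, 184.9]
tcp_rot: [3.141, 0.002, -2.784]
contact_force: [0.2, -0.7, -0.2]
opening: 0.508
grasp_force: 15.1
```

>>> {"op": "step_arm", "data": {
  "motion": [
    {"claw": 43.75, "delta_pos": [0, 0, 4], "turn": 0},
    {"claw": 43.75, "delta_pos": [0, 0, 4], "turn": 0},
    {"claw": 43.75, "delta_pos": [0, 0, 0], "turn": 0}
  ]
}}

```text
clock: 44.42
eef_pos: [696.2, 325.7, 176.3]
tcp_rot: [3.142, 0.002, -2.783]
contact_force: [1.4, -0.1, 2.5]
opening: 0.511
grasp_force: 13.2
```

>>> {"op": "step_arm", "data": {
  "motion": [
    {"claw": 43.75, "delta_pos": [0, 0, 4], "turn": 0},
    {"claw": 43.75, "delta_pos": [0, 0, 4], "turn": 0},
    {"claw": 43.75, "delta_pos": [0, 0, 4], "turn": 0},
    {"claw": 43.75, "delta_pos": [0, 0, 0], "turn": 0}
  ]
}}

```text
clock: 44.75
eef_pos: [694.4, 324.9, 163.1]
tcp_rot: [-3.142, -0.003, -2.783]
contact_force: [-3.7, -2.1, 1.3]
opening: 0.507
grasp_force: 14.4
```

Run:
```python
from h import *
s=state(); e=s["eef_pos"]; f=asc(e[0]-5,e[1]+10,e[2]+25)
```

```text
44.75 [694.4 324.9 163.1] [-3.142e+00 -3.000e-03 -2.783e+00] F [-3.7 -2.1  1.3] open 43.3 g 14.4 q [ 0.44  0.62  1.33  0.    1.2  -1.49]
origin [247 287]
------------.........----++---+++##+++++++++
-------------.......---++++-..-+++###+++++++
-------------.........--+---..-+#+####++++++
-------------..........----...-+########++++
-------------.................+##########+++
-------------.................+#+++#########
-------------..--.............++++##########
-------------.-++.............++++++++#####+
------------.+++--............+++++++++####-
------------.+++T-............+++++++++++##+
-----------.-+++--............++++++++++#+#+
-----------..++++-............++++++++++++++
----------...-+++-............++++++++++++++
---------....-+++-............++++++++++++++
--------......++++-...........++++++++++++++
-------.......-+++-.........--++++++++++++++
------........-++++-......-++++++++++-++++++
-----..........++++-......-+++++++++--++++++
---............-++++-.....-++++++++-.-++++++
...............-+++--......+++++++--..-+++++
................-+++-.....-++++++-++-.-+++++
..................-+-......+++++--++-.-+++++
...................--......-+++---++-.--++#+
...................--......++-----++-.-+-+++
...................-+---++++..----++-.-+-+++
....................-...-++-..----++-.----++
..............................----++-.--+++#
..............................----++-.++--++
..............................----++-..++-++
..............................----++-..+---+
..............................----++-..++++-
..............................----++-...+++-
..............................----++-...++--
...............................---++-...----
```

>>> {"op": "step_arm", "data": {
  "motion": [
    {"claw": 43.75, "delta_pos": [0, 0, 4], "turn": 0},
    {"claw": 43.75, "delta_pos": [0, 0, 4], "turn": 0},
    {"claw": 43.75, "delta_pos": [0, 0, 0], "turn": 0}
  ]
}}

```text
clock: 45.05
eef_pos: [694.0, 324.9, 156.2]
tcp_rot: [-3.142, -0.003, -2.783]
contact_force: [-7.7, -3.5, 9.0]
opening: 0.509
grasp_force: 15.3
```

>>> {"op": "step_arm", "data": {
  "motion": [
    {"claw": 43.75, "delta_pos": [0, 0, 4], "turn": 0},
    {"claw": 43.75, "delta_pos": [0, 0, 4], "turn": 0},
    {"claw": 43.75, "delta_pos": [0, 0, 4], "turn": 0},
    {"claw": 43.75, "delta_pos": [0, 0, 0], "turn": 0}
  ]
}}

```text
clock: 45.38
eef_pos: [695.7, 325.6, 146.7]
tcp_rot: [3.141, 0.001, -2.783]
contact_force: [-6.5, -3.3, 18.1]
opening: 0.512
grasp_force: 16.0
```

Run:
```python
from h import *
s=state(); e=s["eef_pos"]; f=asc(e[0]-5,e[1]+10,e[2]+25)
```

```text
45.38 [695.7 325.6 146.7] [ 3.141e+00  1.000e-03 -2.783e+00] F [-6.5 -3.3 18.1] open 43.7 g 16.0 q [ 0.44  0.63  1.34  0.    1.17 -1.49]
origin [247 293]
-------------.......-.-++++---+++++#########
-------------.......---+++--..-+++##++#####+
------------..........-----...+++++++++++###
------------...........---....++++++++++##++
-----------...................++++++++++++++
-----------...................++++++++++++++
----------.....--.......-.....++++++++++++++
---------.......--............++++++++++++++
--------........--............++++++++++++++
-------.........-.............++++++++++++++
------........................++++++++++++++
-----.........................++++++++++++++
---...........................++++++++++++++
..............................+++++++.-+++++
..................-..........-++++++-.-+++++
..................--.......+++++++++-.-+++++
..................---.....-+++++++++-.--++#+
..................-+-.....-+++++++++-.-+-+++
..................-+-.....-+++++++++-.-+-+++
..................---.....-+++##+-++-.----++
..................---.....--.-++--++-.--+++#
..................---.....--..----++-.++--++
...................--.....--..----++-..++--+
...................--.-----...----++-..+---+
.....................-........----++-..++++-
..............................----++-...+++-
..............................----++-...++--
...............................---++-....---
...............................---++-....++-
...............................---++-....-+-
...............................---++-.....++
...............................---++-.....--
...............................---++-......+
...............................------......+
```

>>> {"op": "step_arm", "data": {
  "motion": [
    {"claw": 43.6, "delta_pos": [0, 0, -20], "turn": 0},
    {"claw": 43.5, "delta_pos": [0, 0, -30], "turn": 0},
    {"claw": 43.5, "delta_pos": [0, 0, -30], "turn": 0},
    {"claw": 43.5, "delta_pos": [0, 0, -30], "turn": 0},
    {"claw": 43.5, "delta_pos": [-30, 0, 0], "turn": 0},
    {"claw": 43.5, "delta_pos": [-30, 0, 0], "turn": 0},
    {"claw": 43.5, "delta_pos": [0, 0, 0], "turn": 0},
    {"claw": 43.5, "delta_pos": [0, 0, 0], "turn": 0}
  ]
}}

```text
clock: 46.1
eef_pos: [752.1, 346.5, 251.9]
tcp_rot: [-3.141, -0.002, -2.784]
contact_force: [-0.6, -0.5, -1.0]
opening: 0.516
grasp_force: 16.0
```

Run:
```python
from h import *
s=state(); e=s["eef_pos"]; f=asc(e[0]-5,e[1]+10,e[2]+25,24,22)
```

```text
46.1 [752.1 346.5 251.9] [-3.141e+00 -2.000e-03 -2.784e+00] F [-0.6 -0.5 -1. ] open 44.0 g 16.0 q [ 0.43  0.66  1.06  0.    1.42 -1.5 ]
origin [217 259]
......................-++++-..-+++++++++++++-...
......................-+----..T-++++++++++++-...
......................-++++-----++++++++++++-...
....................---++++-...-+++++++++++++-..
......................------...-+++++++++++++-..
.......................----....+++++++++##+++-..
...............................+++++++++++#####.
...............................++++++++++#+++##+
...............................++++++++++++++++.
...............................+++++++++++++++..
...............................++++++++++++++-..
...............................++++++++++++++...
.................-.............+++++++++++++....
...............................++++++++++++-....
...............................+++++++++++-.....
...............................-++++++++++......
...............................-+++++++++.......
...............................+++++++++-.......
..............................-+++++++++........
................
[... 508 characters left out ...]
---------.....
.................--------------------------.....
.................--------------------------.....
................---------------------------.....
................---------------------------.....
................---------------------------.....
................---------------------------.....
................--------------------------......
.................-------------------------......
..................-----------------------.......
..................-----------------------.......
...................---------------------........
....................-------------------.........
....................------------------..........
......................---------------...........
```

Side: the dish now stands at about 62°, free end up. I carry it to the open bench and press its end down to bring it to 90°.

>>> {"op": "step_arm", "data": {
  "motion": [
    {"claw": 43.5, "delta_pos": [25, -10.5, 0], "turn": 0},
    {"claw": 43.5, "delta_pos": [36, -15, 0], "turn": 0},
    {"claw": 43.5, "delta_pos": [36, -15, 0], "turn": 0},
    {"claw": 43.5, "delta_pos": [36, -15, 0], "turn": 0},
    {"claw": 43.5, "delta_pos": [36, -15, 0], "turn": 0},
    {"claw": 43.5, "delta_pos": [36, -15, 0], "turn": 0},
    {"claw": 43.5, "delta_pos": [36, -15, 0], "turn": 0},
    {"claw": 43.5, "delta_pos": [36, -15, 0], "turn": 0}
  ]
}}

```text
clock: 46.82
eef_pos: [530.0, 139.8, 253.7]
tcp_rot: [3.142, -0.0, -2.783]
contact_force: [-0.1, -0.5, 0.2]
opening: 0.515
grasp_force: 16.0
```

>>> {"op": "step_arm", "data": {
  "motion": [
    {"claw": 43.5, "delta_pos": [36, -15, 0], "turn": 0},
    {"claw": 43.5, "delta_pos": [31, -14, 0], "turn": 0},
    {"claw": 43.5, "delta_pos": [0, 0, 40], "turn": 0},
    {"claw": 43.5, "delta_pos": [0, 0, 40], "turn": 0},
    {"claw": 43.5, "delta_pos": [0, 0, 40], "turn": 0},
    {"claw": 43.5, "delta_pos": [0, 0, 40], "turn": 0},
    {"claw": 43.5, "delta_pos": [0, 0, 40], "turn": 0},
    {"claw": 43.5, "delta_pos": [0, 0, 10], "turn": 0}
  ]
}}

```text
clock: 47.48
eef_pos: [475.4, 89.7, 39.5]
tcp_rot: [3.14, -0.008, -2.783]
contact_force: [-1.0, -0.4, -0.9]
opening: 0.515
grasp_force: 15.9
```

>>> {"op": "step_arm", "data": {
  "motion": [
    {"claw": 43.5, "delta_pos": [0, 0, 0], "turn": 0},
    {"claw": 43.5, "delta_pos": [0, 0, 10], "turn": 0},
    {"claw": 43.5, "delta_pos": [0, 0, 8], "turn": 0},
    {"claw": 43.5, "delta_pos": [0, 0, 0], "turn": 0}
  ]
}}

```text
clock: 47.82
eef_pos: [480.8, 90.6, 26.4]
tcp_rot: [-3.141, 0.001, -2.783]
contact_force: [-0.4, 0.9, -0.9]
opening: 0.51
grasp_force: 16.0
```

Run:
```python
from h import *
s=state(); e=s["eef_pos"]; f=asc(e[0]-5,e[1]+10,e[2]+25,24,22)
print(proj(f,[[e[0],e[1]+20,0],[e[0]-30,e[1]+20,0]]).round(1).tolist())
```

```text
47.82 [480.8  90.6  26.4] [-3.141e+00  1.000e-03 -2.783e+00] F [-0.4  0.9 -0.9] open 43.6 g 16.0 q [ 0.18  0.42  2.06  0.    0.65 -1.75]
origin [333 267]
...........................+++..+##-............
...........................+++-.#####+..........
...........................-++-.+######-........
............................+++-+#######........
............................-++-+#######-.......
............................-++++++######-......
..........................--.-+---.+#####+......
................--....-++--..-++#+--######-.....
................-..........----++-..+######.....
................-.............---...+++####-....
....................................+++++###-...
...................-+-.............-+++++##+....
...................++-..T-.........-+++++++-....
..................+++T..--.........+++++++-.....
.................-+++-.............+++++++......
..................-+++............-++++++.......
...................+++-...........-+++++........
...................-++............+++++-........
....................++-...........++++-.........
...............
[... 542 characters left out ...]
..............................
................................................
................................................
................................................
................................................
................................................
................................................
................................................
................................................
................................................
................................................
................................................
................................................
................................................
[[355.1, 305.5], [365.6, 305.9]]
```

>>> {"op": "step_arm", "data": {
  "motion": [
    {"claw": 43.5, "delta_pos": [0, 0, 10], "turn": 0},
    {"claw": 43.5, "delta_pos": [0, 0, 8], "turn": 0},
    {"claw": 43.5, "delta_pos": [0, 0, 5], "turn": 0},
    {"claw": 43.5, "delta_pos": [0, 0, 0], "turn": 0}
  ]
}}

```text
clock: 48.2
eef_pos: [479.5, 90.4, 1.9]
tcp_rot: [3.141, -0.002, -2.783]
contact_force: [-0.7, -0.2, -1.2]
opening: 0.516
grasp_force: 16.0
```

>>> {"op": "step_arm", "data": {
  "motion": [
    {"claw": 43.7, "delta_pos": [0, 0, 4], "turn": 0},
    {"claw": 43.7, "delta_pos": [0, 0, 0], "turn": 0}
  ]
}}

```text
clock: 48.37
eef_pos: [480.0, 90.5, -1.6]
tcp_rot: [3.141, -0.001, -2.783]
contact_force: [-0.6, -0.8, -1.0]
opening: 0.513
grasp_force: 16.0
```

>>> {"op": "step_arm", "data": {
  "motion": [
    {"claw": 43.7, "delta_pos": [0, 0, 4], "turn": 0},
    {"claw": 43.7, "delta_pos": [0, 0, 0], "turn": 0}
  ]
}}

```text
clock: 48.53
eef_pos: [480.1, 90.5, -5.4]
tcp_rot: [3.142, -0.0, -2.783]
contact_force: [-0.1, -0.1, -0.6]
opening: 0.516
grasp_force: 16.0
```

Run:
```python
from h import *
s=state(); e=s["eef_pos"]; f=asc(e[0]-5,e[1]+10,e[2]+25,24,18)
```

```text
48.53 [480.1  90.5  -5.4] [ 3.142 -0.    -2.783] F [-0.1 -0.1 -0.6] open 44.1 g 16.0 q [ 0.18  0.48  2.07  0.    0.59 -1.75]
origin [333 280]
............................+++-+#######-.......
............................-++-+++######.......
.........................-T--+++--.######-......
................--....----...--++--+######-.....
................-..........--++++-..++#####.....
..............................---...++++###-....
...................................-+++##+#+....
...................++-.............-+++++#+-....
..................+++T..T-.........++++++++.....
.................-+++T..--.........+++++++......
..................+++-............-++++++-......
..................-+++............-+++++-.......
...................+++............+++++-........
...................-++............+++++.........
....................++-..........-++++..........
....................-+---........-+++...........
......................---....---++++-...........
......................---....-+++++-............
......................--.....+++++-.............
......................--.....+++++..............
......................--.....+##+...............
......................--.....-++-...............
......................--........................
......................--..---...................
........................-.......................
................................................
................................................
................................................
................................................
................................................
................................................
................................................
................................................
................................................
................................................
................................................
```

>>> {"op": "step_arm", "data": {
  "motion": [
    {"claw": 43.7, "delta_pos": [0, 0, 4], "turn": 0},
    {"claw": 43.7, "delta_pos": [0, 0, 4], "turn": 0},
    {"claw": 43.7, "delta_pos": [0, 0, 0], "turn": 0}
  ]
}}

```text
clock: 48.83
eef_pos: [479.8, 90.4, -13.7]
tcp_rot: [3.141, -0.001, -2.783]
contact_force: [-0.2, -0.1, -1.1]
opening: 0.514
grasp_force: 16.0
```

>>> {"op": "step_arm", "data": {
  "motion": [
    {"claw": 43.8, "delta_pos": [0, 0, 3], "turn": 0},
    {"claw": 43.8, "delta_pos": [0, 0, 0], "turn": 0}
  ]
}}

```text
clock: 49.0
eef_pos: [481.0, 90.8, -15.9]
tcp_rot: [-3.142, 0.001, -2.784]
contact_force: [0.9, 1.5, 3.5]
opening: 0.514
grasp_force: 12.3
```

>>> {"op": "step_arm", "data": {
  "motion": [
    {"claw": 43.8, "delta_pos": [0, 0, 3], "turn": 0},
    {"claw": 43.8, "delta_pos": [0, 0, 0], "turn": 0}
  ]
}}

```text
clock: 49.17
eef_pos: [481.7, 90.9, -17.4]
tcp_rot: [-3.141, 0.002, -2.784]
contact_force: [-4.0, 0.6, 24.6]
opening: 0.509
grasp_force: 21.7
```

Run:
```python
from h import *
s=state(); e=s["eef_pos"]; f=asc(e[0]-5,e[1]+10,e[2]+25,24,18)
```

```text
49.17 [481.7  90.9 -17.4] [-3.141e+00  2.000e-03 -2.784e+00] F [-4.   0.6 24.6] open 43.5 g 21.7 q [ 0.18  0.51  2.07  0.    0.56 -1.75]
origin [332 283]
............................+++-+#######-.......
............................-++++########-......
.............................++++++#######......
................---...---TT-.------+######-.....
.............................-+##+..++#####.....
..............................----..+##++##+....
...............................--...+++++++.....
...................++-..............++++++-.....
................-.-++-.............-++++++......
................-.+++T-.--.........-+++++.......
................-.-++--.--.........+++++-.......
...................+++-............++++-........
...................-++-...........-++++.........
....................++-...........-+++-.........
.....................+-...........+++-..........
.....................++-..........+++...........
.....................--+-......--+++............
......................-+-.....+++++-............
......................-+-....-+++++.............
......................-+-....-+#++..............
......................-+-....-+++-..............
......................---.......................
......................---....-..................
......................-+-..-....................
.......................--.......................
................................................
................................................
................................................
................................................
................................................
................................................
................................................
................................................
................................................
................................................
................................................
```

Past the balance angle: on release it should settle on its end or go over onto its base, and both are fine. I release and look.

>>> {"op": "step_arm", "data": {
  "motion": [
    {"claw": 43.8, "delta_pos": [0, 0, -2], "turn": 0},
    {"claw": 46, "delta_pos": [0, 0, 0], "turn": 0},
    {"claw": 52, "delta_pos": [0, 0, 0], "turn": 0},
    {"claw": 65, "delta_pos": [0, 0, 0], "turn": 0},
    {"claw": 75, "delta_pos": [0, 0, 0], "turn": 0},
    {"claw": 75, "delta_pos": [0, 0, 0], "turn": 0}
  ]
}}

```text
clock: 49.72
eef_pos: [480.0, 90.5, -17.3]
tcp_rot: [3.141, -0.001, -2.783]
contact_force: [-0.9, 0.5, -0.8]
opening: 0.875
grasp_force: 0.0
```

Run:
```python
from h import *
s=state(); e=s["eef_pos"]; f=asc(e[0]-5,e[1]+10,e[2]+25,24,18)
```

```text
49.72 [480.   90.5 -17.3] [ 3.141e+00 -1.000e-03 -2.783e+00] F [-0.9  0.5 -0.8] open 74.8 g 0.0 q [ 0.18  0.51  2.07  0.    0.56 -1.75]
origin [333 283]
..........++++++++++........-----...............
.........-+++++++++-.........--+#+--............
..........-+++++++++-......---+++-..............
..........-+++++++++-..--.....---...............
...........-++++++++-..++-.....--...............
...........-++++++++-...-......--...............
............-+++++++-..........--...............
.............++++++++...........................
.............-++++++++-.........................
.............-+++++++++.........................
..............-++++++++-.-......................
..............-++++++++-........................
...............-+++++++-........................
...............-+++++++-........................
................+++++++-........................
................-+++++++........................
.................+++++++-.......................
.................-++++++--......................
..................++++++--.....-................
..................-+++++--......................
...................+++++--......................
...................+++#+--......................
...................-+++---......................
....................--.---......................
........................--......................
........................---.--..................
................................................
................................................
................................................
................................................
................................................
................................................
................................................
................................................
................................................
................................................
```

>>> {"op": "step_arm", "data": {
  "motion": [
    {"claw": 75, "delta_pos": [0, 0, 0], "turn": 0},
    {"claw": 75, "delta_pos": [0, 0, 0], "turn": 0},
    {"claw": 75, "delta_pos": [0, 0, 0], "turn": 0},
    {"claw": 75, "delta_pos": [0, 0, 0], "turn": 0}
  ]
}}

```text
clock: 50.1
eef_pos: [480.3, 90.5, -17.0]
tcp_rot: [3.142, -0.0, -2.783]
contact_force: [1.3, -0.6, -0.5]
opening: 0.878
grasp_force: 0.0
```

Run:
```python
from h import *
f=asc(485,100,25,28,20)
```

```text
origin [325 276]
........................................................
........................................................
........................................................
..................................--+-..................
...................................-++-.................
......................--...........--++-................
....................................-++-................
....................................------..............
.....................................-++#+--............
...................................---+++-..............
......................................---...............
.......................................--...............
......................--...............--...............
..................--++++-..............--...............
.............--+++++++++-...............................
........--+++++++++++++++-..............................
....-++++++++++++++++++++-..............................
....++++++++++++++++++++++-.............................
....-++++++++++++++++++++++.............................

[... 496 characters left out ...]
................
.....-++++++++++++++++++++++-..---......................
......+++++++++++++++++++++#+..---......................
......-+++++++++++++++++++++-..---......................
.......+++++++++++++++++--......--....-.................
.......-+++++++++++--...........------..................
........++++++---.......................................
........----............................................
........................................................
........................................................
........................................................
........................................................
........................................................
```

It went over onto its base. I raise and measure.

>>> {"op": "step_arm", "data": {
  "motion": [
    {"claw": 75, "delta_pos": [5, 0, -20], "turn": 0},
    {"claw": 75, "delta_pos": [5, 0, -40], "turn": 0},
    {"claw": 75, "delta_pos": [5, 0, -40], "turn": 0},
    {"claw": 70, "delta_pos": [0, 0, -30], "turn": 0},
    {"claw": 70, "delta_pos": [40, 0, 0], "turn": 0},
    {"claw": 70, "delta_pos": [40, 0, 0], "turn": 0},
    {"claw": 70, "delta_pos": [0, 0, 0], "turn": 0},
    {"claw": 70, "delta_pos": [0, 0, 0], "turn": 0}
  ]
}}

```text
clock: 50.82
eef_pos: [389.3, 56.7, 113.1]
tcp_rot: [3.141, -0.001, -2.784]
contact_force: [0.6, -0.1, -0.3]
opening: 0.819
grasp_force: 0.0
```

Run:
```python
from h import *
state(); T=dishes(); asc(510,100,34,24,20,"top")
h=cv2.cvtColor(T["img"],cv2.COLOR_RGB2HSV).astype(int)
m=(h[...,0]<15)&(h[...,1]>120)&(h[...,2]>80); m[:,:160]=0; print("terra",[cv2.boundingRect(c) for c in blobs(m,10)])
```

```text
50.82 [389.3  56.7 113.1] [ 3.141e+00 -1.000e-03 -2.784e+00] F [ 0.6 -0.1 -0.3] open 70.0 g 0.0 q [ 0.14  0.14  2.2   0.    0.8  -1.79]
[423. 280.] [ 496. -281.   34.] [100. 100.] 151.9
[278. 271.] [520. 106.  34.] [46. 64.] 20.8
[328. 228.] [638. -28.  34.] [130. 279.] 84.9
[416. 191.] [ 741. -273.   34.] [74. 43.] 134.7
[358. 174.] [ 790. -115.   34.] [79. 78.] 135.4
[276. 173.] [795. 116.  34.] [76. 75.] 89.6
[477. 408.] [ 167. -409.   34.] [296. 207.] 101.8
[426. 280.] [ 495. -292.   34.] [83. 59.] 89.7
[278. 271.] [521. 106.  34.] [41. 59.] 21.3
[328. 227.] [642. -29.  34.] [121. 273.] 84.8
[416. 191.] [ 741. -272.   34.] [68. 41.] 134.7
origin [256 255]
................................................
................................................
................................................
.........................--.....................
......................--+++-....................
....................-++++++-....................
.................-++++++++++....................
..............--++++++++++++-...................
............-++++++++++++++++...........
[... 836 characters left out ...]
.....
.................-+++++++++++--.................
..................-+++++++--....................
..................-+++++-.......................
...................++--.........................
....................-...........................
................................................
................................................
................................................
................................................
................................................
................................................
................................................
................................................
................................................
terra []
```

Dish A is now right way up at (520,106), 21°, with no terracotta in view. Grip and carry it to the tray.

>>> {"op": "step_arm", "data": {
  "motion": [
    {"claw": 70, "delta_pos": [-20, 0, 0], "turn": 0},
    {"claw": 70, "delta_pos": [-40, 0, 0], "turn": 0},
    {"claw": 70, "delta_pos": [-40, 1, 0], "turn": 0},
    {"claw": 70, "delta_pos": [-30, 0, 0], "turn": 0},
    {"claw": 70, "delta_pos": [-9, 0, 0], "turn": 0},
    {"claw": 70, "delta_pos": [0, 0, 20], "turn": 0},
    {"claw": 70, "delta_pos": [0, 0, 0], "turn": 0},
    {"claw": 70, "delta_pos": [0, 0, 0], "turn": 0}
  ],
  "force": 40
}}

```text
clock: 51.58
eef_pos: [520.0, 106.8, 91.8]
tcp_rot: [3.141, -0.003, -2.783]
contact_force: [0.2, -0.6, -0.7]
opening: 0.816
grasp_force: 0.0
```

>>> {"op": "step_arm", "data": {
  "motion": [
    {"claw": 70, "delta_pos": [0, 0, 35], "turn": 0},
    {"claw": 70, "delta_pos": [0, 0, 30], "turn": 0},
    {"claw": 70, "delta_pos": [0, 0, 20], "turn": 0},
    {"claw": 70, "delta_pos": [0, 0, 10], "turn": 0},
    {"claw": 70, "delta_pos": [0, 0, 0], "turn": 0},
    {"claw": 70, "delta_pos": [0, 0, 0], "turn": 0}
  ]
}}

```text
clock: 52.08
eef_pos: [521.3, 106.8, -1.4]
tcp_rot: [3.142, -0.0, -2.783]
contact_force: [-0.0, 0.8, 0.5]
opening: 0.819
grasp_force: 0.0
```

>>> {"op": "step_arm", "data": {
  "motion": [
    {"claw": 55, "delta_pos": [0, 0, 0], "turn": 0},
    {"claw": 48, "delta_pos": [0, 0, 0], "turn": 0},
    {"claw": 44, "delta_pos": [0, 0, 0], "turn": 0},
    {"claw": 40, "delta_pos": [0, 0, 0], "turn": 0},
    {"claw": 35, "delta_pos": [0, 0, 0], "turn": 0},
    {"claw": 35, "delta_pos": [0, 0, 0], "turn": 0},
    {"claw": 35, "delta_pos": [0, 0, -20], "turn": 0},
    {"claw": 35, "delta_pos": [0, 0, -30], "turn": 0}
  ]
}}

```text
clock: 52.75
eef_pos: [519.3, 106.5, 47.1]
tcp_rot: [3.141, -0.004, -2.783]
contact_force: [0.1, 0.4, -1.1]
opening: 0.505
grasp_force: 41.7
```

>>> {"op": "step_arm", "data": {
  "motion": [
    {"claw": 35, "delta_pos": [-12, -15, 0], "turn": 0},
    {"claw": 35, "delta_pos": [-20, -25, 0], "turn": 0},
    {"claw": 35, "delta_pos": [-20, -25, 0], "turn": 0},
    {"claw": 35, "delta_pos": [-20, -25, 0], "turn": 0},
    {"claw": 35, "delta_pos": [-20, -25, 0], "turn": 0},
    {"claw": 35, "delta_pos": [0, 0, 0], "turn": 0},
    {"claw": 35, "delta_pos": [0, 0, 0], "turn": 0}
  ]
}}

```text
clock: 53.33
eef_pos: [648.8, 30.5, 48.4]
tcp_rot: [-3.141, 0.001, -2.785]
contact_force: [-0.3, 0.1, -1.1]
opening: 0.504
grasp_force: 41.7
```

>>> {"op": "step_arm", "data": {
  "motion": [
    {"claw": 35, "delta_pos": [0, 0, 15], "turn": 0},
    {"claw": 35, "delta_pos": [0, 0, 15], "turn": 0},
    {"claw": 35, "delta_pos": [0, 0, 8], "turn": 0},
    {"claw": 35, "delta_pos": [0, 0, 4], "turn": 0},
    {"claw": 35, "delta_pos": [0, 0, 2], "turn": 0},
    {"claw": 35, "delta_pos": [0, 0, 0], "turn": 0},
    {"claw": 35, "delta_pos": [0, 0, 0], "turn": 0}
  ]
}}

```text
clock: 53.92
eef_pos: [647.9, 31.7, 4.6]
tcp_rot: [-3.141, 0.001, -2.783]
contact_force: [0.0, -0.7, -0.6]
opening: 0.505
grasp_force: 41.8
```

>>> {"op": "step_arm", "data": {
  "motion": [
    {"claw": 35, "delta_pos": [0, 0, 1.5], "turn": 0},
    {"claw": 35, "delta_pos": [0, 0, 0], "turn": 0},
    {"claw": 45, "delta_pos": [0, 0, 0], "turn": 0},
    {"claw": 50, "delta_pos": [0, 0, 0], "turn": 0},
    {"claw": 60, "delta_pos": [0, 0, 0], "turn": 0},
    {"claw": 60, "delta_pos": [0, 0, 0], "turn": 0},
    {"claw": 60, "delta_pos": [0, 0, -20], "turn": 0},
    {"claw": 60, "delta_pos": [0, 0, -40], "turn": 0}
  ]
}}

```text
clock: 54.58
eef_pos: [643.9, 31.2, 58.5]
tcp_rot: [3.139, -0.008, -2.783]
contact_force: [0.1, 0.1, 0.3]
opening: 0.705
grasp_force: 0.0
```

>>> {"op": "step_arm", "data": {
  "motion": [
    {"claw": 60, "delta_pos": [0, 0, -40], "turn": 0},
    {"claw": 60, "delta_pos": [0, 0, -40], "turn": 0},
    {"claw": 60, "delta_pos": [0, 0, -40], "turn": 0},
    {"claw": 60, "delta_pos": [35, 0, 0], "turn": 0},
    {"claw": 60, "delta_pos": [40, 0, 0], "turn": 0},
    {"claw": 60, "delta_pos": [40, 0, 0], "turn": 0},
    {"claw": 60, "delta_pos": [40, 0, 0], "turn": 0},
    {"claw": 60, "delta_pos": [40, 0, 0], "turn": 0}
  ]
}}

```text
clock: 55.25
eef_pos: [463.1, -37.3, 182.4]
tcp_rot: [-3.141, 0.0, -2.783]
contact_force: [-0.2, 0.5, 0.9]
opening: 0.704
grasp_force: 0.0
```

>>> {"op": "step_arm", "data": {
  "motion": [
    {"claw": 60, "delta_pos": [40, 0, 0], "turn": 0},
    {"claw": 60, "delta_pos": [40, 0, 0], "turn": 0},
    {"claw": 60, "delta_pos": [0, 0, 0], "turn": 0},
    {"claw": 60, "delta_pos": [0, 0, 0], "turn": 0},
    {"claw": 60, "delta_pos": [0, 0, 0], "turn": 0},
    {"claw": 60, "delta_pos": [0, 0, 0], "turn": 0}
  ]
}}

```text
clock: 55.75
eef_pos: [391.4, -64.9, 182.9]
tcp_rot: [-3.141, 0.001, -2.783]
contact_force: [-1.0, -0.6, -0.1]
opening: 0.703
grasp_force: 0.0
```

Run:
```python
from h import *
state(); t=grab_frame("top"); s=grab_frame("side")
m=t["img"].min(2)>165; print([(cv2.minAreaRect(c)[0],onz(t,cv2.minAreaRect(c)[0],38).round()) for c in blobs(m,80) if 200<cv2.boundingRect(c)[1]<300])
cv2.imwrite("pics/end.png",np.hstack([cv2.resize(t["img"][100:400,100:560,::-1],(460,300)),s["img"][150:450,140:480,::-1]]))
```

```text
55.75 [391.4 -64.9 182.9] [-3.141e+00  1.000e-03 -2.783e+00] F [-1.  -0.6 -0.1] open 60.1 g 0.0 q [-0.17  0.03  2.13  0.    0.99 -2.1 ]
[((425.962646484375, 280.2518615722656), array([[ 494., -289.,   38.]])), ((509.0, 258.0), array([[ 553., -514.,   38.]])), ((354.1882019042969, 230.5529022216797), array([[ 630., -100.,   38.]])), ((194.55172729492188, 226.87933349609375), array([[643., 336.,  38.]]))]
```

View pics/end.png

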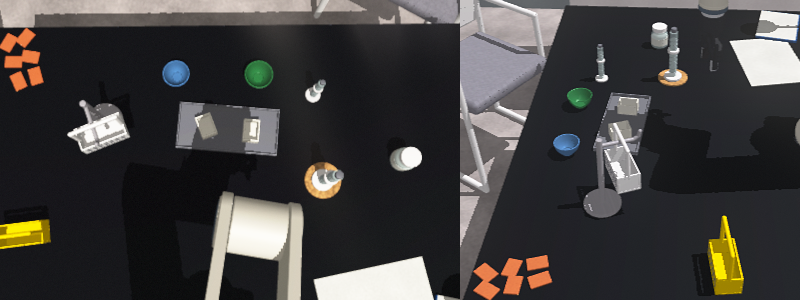

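End view, top: both dishes in the tray at (205,125) and (251,130). The cylinder is upright on the coaster at (322,180), the basket is on the hook, and the bowls and jar are unmoved. No third dish is visible. I hand in.

```bash
python3 -c "
from rig import *
print(sign_off())"
```

```text
the job is handed in; nothing more can be done
None
```

I handed the job in, and no verdict came back. By the final camera views, both dishes (only two were present) stand open side up in the tray, the cylinder is upright on the coaster, the basket hangs on the hook, and the bowls and jar have not moved.

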